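# Nest the specimen pots and hold the box lid at its balance point

### The arm

A 6-joint arm with a two-finger parallel gripper is mounted at the origin on the work surface. World frame = base frame: x ahead of the robot, y to its left, z up, the work surface at z = 0. Lengths are in m, angles in degrees, forces in N, time in s.
With the tool pointing down it reaches from about 0.275 to 0.85 m from the base axis. Payload 19 kg.
Tool frame: the origin (TCP) lies between the finger pads; the fingertips stand 25 mm ahead of it and the grasp point (between the pads) lies 6 mm ahead of it; z points along the fingers, y is the direction in which the jaws open and shut (so a half turn about z gives the same grasp; the last joint's range is limited). The gripper opens to 85 mm and grips with 20 to 120 N. Pads are 22 mm wide; open, the fingers measure 114 mm over their backs; the gripper's body (76 mm by 85 mm) begins 54 mm behind the grasp point. The pads swing forward as they close: fully open they stand 13 mm farther back than shut.
Start: joints at [59.874, 8.623, 82.357, -0, 89.026, -7.678], TCP at [0.22, 0.531, 0.256] pointing down, gripper open.
Joint ranges: [-160.23, 160.23], [-39.13, 120.54], [6.94, 153.29], [-79.49, 259.48], [9.18, 160.14], [-161.06, 161.06]. Speed limits (degrees/s): [108.29, 108.29, 127.2, 172.46, 172.46, 172.46].

### API

Orientations are given as [roll, pitch, yaw] about the fixed x, y, z axes, in that order (R = Rz(yaw) Ry(pitch) Rx(roll)).
In Python, from plant import get_obs, vision, ctrl gives the robot as it stands.
- The arm moves only by the tool play_rows, never from a script. Its argument "rows" is a list of rows, each a list of 7 numbers: the turn, a rotation vector about the tool's x, y, z in rad, then the shift along the tool's x, y, z in cm, then the gripper's target within -1 to 1 (fully open at 1, half-way at 0, shut at -1). In form: [[ax, ay, az, dx, dy, dz, grip], ...]. A call has 1 to 12 rows; each row shifts and turns the commanded pose from where the row before left it, along the tool's axes as they then stand; what a row does not reach is not made up. A row lasts 1/10 s, in which the tool goes at most 50 mm and 8.59 degrees, less where a joint would pass 70% of its speed; a pose out of reach is approached as far as the arm can. A call is refused whole if a number of a shift passes 5 or a number of a turn 0.15, either way. A call with a gripper value outside its range is refused whole. The fingers move at their own pace and stop on an object; "force" is the grip in N (left out, the last holds). Time passes only in rows, so rows that do not move let the fingers close. It gives the time, the measured TCP pose, the force and the opening at its end, in the units of the state.
- get_obs(): the state, without advancing time (a new reading comes with each control period).
- vision.grab_frame(name): name is "scene" or "top" or "wrist"; returns the picture (384x512x3 uint8, red, green, blue); there is no depth.
- vision.calibration(name): a dict with "intrinsics" (3x3 intrinsics, pixels), "k1" (the pictures are not rectified: a ray, as slopes to the right and down, at radius r is drawn at 1 + k1 r^2 times it, then the intrinsics apply), "rvec" (rotation vector, rad) and "tvec" (3), from world to camera coordinates, as OpenCV has them; the wrist camera has in their place "hand_eye" (4x4, takes a point from camera to tool coordinates, whose origin is the TCP and whose axes are the flange's). Camera axes: x right, y down, z forward; pixel columns grow to the right and rows downward; lengths in m; the calibration is good to about 2 mm. A picture is of the moment at which its call begins: read the wrist's pose just before it. calibration takes no time and is no camera call.
- ctrl.finish_job(): hands the job in, once; it reports no verdict.
The state is a dict: "t": time; "q": joint angles; "qd": joint speeds; "effort": joint torques, N m; "tcp_pos": TCP position; "tool_rot": TCP orientation; "ft_force": force on the tool from outside, world axes, zero at the start; "wrist_torque": the same for the moment, N m; "finger_gap": finger opening in m.
Only numpy, scipy, OpenCV 4.12 (cv2) and the standard library are available. Lean on these libraries where they do the work, as an engineer would, in place of code of your own. Each camera call takes 0.05 s, during which the arm holds its last target.

### The job

We are packing up after the biology lesson. Nest the three specimen pots fully into one another so that they stand as one upright stack in the tray, let go of them, then take the lid of the plywood box by its knob, raise it to its balance point, where it would fall neither shut nor over backwards, and finish still gripping the knob with the lid held still there, so that I can pack the box from the far side. The lid has no stay: do not let it drop shut or go over backwards, and leave the jar, the roll of tape and the hand lens where they are.

Things in the scene. Friction and masses are not known exactly. Their poses are not given: they have to be found in the camera images.
- pot1: one of three identical white plastic pots, 45 g, 100 mm tall, open at the top: lower 60 mm a tapering body (37 mm across at the foot, 51 at its top), upper 40 mm a straight collar, 60 mm outside, 54 inside, that overhangs the body as a ledge. Fully nested, the ledge sits on the lower pot's rim, 40 mm higher. Starts upright on the tray floor. Origin: centre of its underside, z up
- pot2: one of three identical white plastic pots, 45 g, 100 mm tall, open at the top: lower 60 mm a tapering body (37 mm across at the foot, 51 at its top), upper 40 mm a straight collar, 60 mm outside, 54 inside, that overhangs the body as a ledge. Fully nested, the ledge sits on the lower pot's rim, 40 mm higher. Starts upright on the tray floor. Origin: centre of its underside, z up
- pot3: one of three identical white plastic pots, 45 g, 100 mm tall, open at the top: lower 60 mm a tapering body (37 mm across at the foot, 51 at its top), upper 40 mm a straight collar, 60 mm outside, 54 inside, that overhangs the body as a ledge. Fully nested, the ledge sits on the lower pot's rim, 40 mm higher. Starts upright on the tray floor. Origin: centre of its underside, z up
- tray: shallow light-grey plastic tray, fixed, 280 mm (its x) by 360 mm (its y), walls 26 mm high with a flat rim 14 mm wide outside them, floor 4 mm thick, where the pots stand at the start. Origin under its centre; may stand to the left or to the right
- storage_box: plywood storage box, fixed, 220 mm (its x) by 300 mm (its y), 100 mm high without its lid, walls 8 mm; the lid is hinged along its side nearer the robot (its -x side). Origin under its centre; its x axis points away from the robot, turned by the box's yaw
- lid (a joint): angle of the lid, rad: 0 shut (start); grows as the edge farther from the robot rises and swings towards the robot; stop at 1.95. A deep plywood cap 220 x 300 mm, 40 mm high, about 0.45 kg, slight hinge friction. Shut, its centre of mass is 115 mm from the hinge and 31 mm above it, so it balances at 1.30: below that it falls shut, beyond it falls over towards the robot
- lid_hinge (a point): middle of the hinge line, on the upper edge of the box's side nearer the robot, 100 mm above the desk; the hinge line is parallel to the box's y axis. Its axes are those of the box
- lid_knob (a point): centre of the head of the steel knob on the lid: a cylinder 30 mm across, 28 mm high, standing on a 12 mm stem; centre 32 mm off the lid's top face, mid-width, 35 mm in from the edge that rises. Lid shut: 185 mm from the hinge along the box's x and 72 mm above it. Axes turn with the lid: x from hinge to rising edge, z out of the lid's top, y along the hinge
- jar: bystander: capped glass jar, 66 mm across, 100 mm tall, on the desk between the robot's base and the work. Origin at the centre of its underside
- tape: bystander: roll of clear tape lying flat, 90 mm across, 24 mm high, on the desk beyond the tray and box. Origin at the centre of its underside
- magnifier: bystander: hand lens lying flat on the desk, between the robot's base and the work, 160 mm long, steel ring 76 mm across, black handle. Origin where the handle meets the ring, on the desk
Not all that is in view belongs to the job. Leave any purple look-alike of the pot3 alone.

How it is judged:
By the outcome, as a careful person would: the job done as asked, in the order asked, and still so for the second after the job is handed in, while the arm keeps its last pose, push and grip.
It also fails if it takes over 67 s, if anything falls off the work surface, if the arm or the gripper's body presses on something with over 40 N, if the wrist force passes 120 N, or if a joint passes its speed limit or range.

## Working session

There is one attempt and no reset: what is moved stays moved. The work goes in short steps, Python scripts to look and compute and a tool call to move; the robot and the scene stay as the last step left them, time stands still between calls to the robot, and variables do not carry over. Pictures are saved under pics/ and viewed, and the job is handed in when it is done.

Besides the shell and the picture viewer there is one more tool, called as name(argument=value, ...) on one line, values as JSON. play_rows: Moves the arm, as the interface text tells. Its arguments: {"type":"object","properties":{"rows":{"type":"array","items":{"type":"array","items":{"type":"number"}}},"force":{"type":"number"}},"required":["rows"]}

```bash
ls; mkdir -p pics
python3 - <<'E'
from plant import get_obs, vision, ctrl
import cv2
print(get_obs())
for n in ["scene","top","wrist"]:
    f=vision.grab_frame(n); cv2.imwrite(f"pics/{n}0.png",f[:,:,::-1]); print(n,vision.calibration(n))
E
```

```text
pics
{'t': 0.0, 'q': array([ 5.98735043e+01,  8.65263902e+00,  8.23916199e+01, -1.69621082e-03,
        8.90261802e+01, -7.67579099e+00]), 'qd': array([-0.02947563, -0.02431408,  0.03441144,  0.02531509, -0.00947496,
       -0.10253073]), 'effort': array([ 7.31512264e-04, -7.13053823e+01, -5.70877790e+01, -1.72822306e-04,
        8.39134416e-03, -6.76454988e-05]), 'tcp_pos': array([0.21949083, 0.53123601, 0.2556707 ]), 'tool_rot': array([-1.79929966e+02, -7.72763481e-03,  1.57549320e+02]), 'ft_force': array([-0.86172337, -0.40973007,  0.71305841]), 'wrist_torque': array([-0.02621267, -0.0178696 , -0.01393978]), 'finger_gap': 0.08538802323900896}
scene {'intrinsics': array([[463.88767904,   0.        , 246.11705173],
       [  0.        , 463.88767904, 194.07400837],
       [  0.        ,   0.        ,   1.        ]]), 'k1': -0.11752889865552867, 'rvec': array([ 1.70045081,  2.07504474, -0.64544845]), 'tvec': array([ 0.11467626, -0.35964347,  1.86974989])}
top {'intrinsics': array([[408.49643356,   0.        , 258.97735177],
       [  0.        , 408.49643356, 193.40320853],
       [  0.        ,   0.        ,   1.        ]]), 'k1': -0.050616685088385995, 'rvec': array([ 2.17894885, -2.17167792,  0.12904167]), 'tvec': array([-0.03731242,  0.51858758,  1.39179265])}
wrist {'intrinsics': array([[301.53197237,   0.        , 253.80447099],
       [  0.        , 301.53197237, 190.2501095 ],
       [  0.        ,   0.        ,   1.        ]]), 'k1': 0.006619659363097818, 'hand_eye': array([[-3.15963547e-04, -9.57707519e-01, -2.87743301e-01,
         7.35063119e-02],
       [ 9.99999745e-01, -4.87046579e-04,  5.22982477e-04,
         4.17836263e-04],
       [-6.41008642e-04, -2.87743063e-01,  9.57707429e-01,
        -1.16874623e-01],
       [ 0.00000000e+00,  0.00000000e+00,  0.00000000e+00,
         1.00000000e+00]])}
```

View pics/scene0.png

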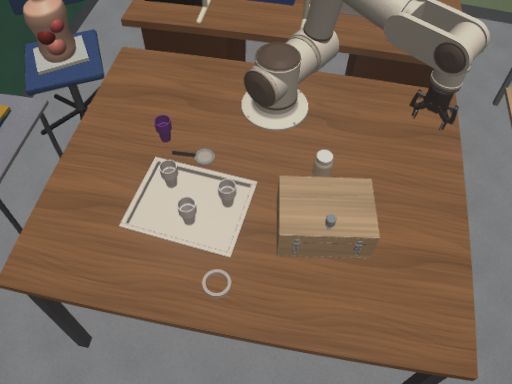

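View pics/top0.png

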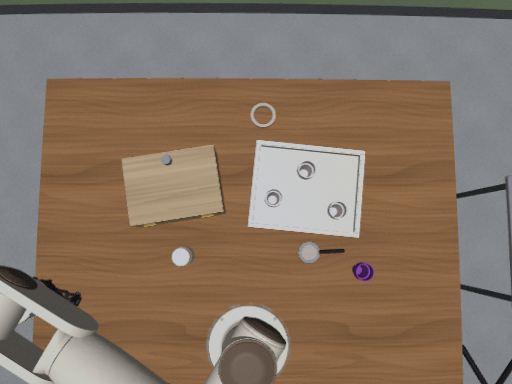

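View pics/wrist0.png

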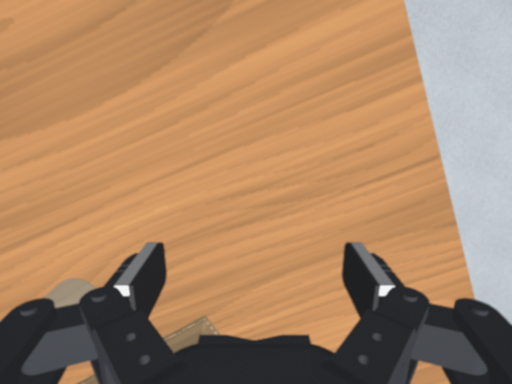

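The top view shows the box on the left with its knob near (166,160). The tray is centred near (307,188), with pots near (306,170), (273,199) and (337,210). The purple decoy is at (363,271). I'll enlarge it next.

```bash
cat > h.py <<'E'
import numpy as np, cv2
from plant import get_obs, vision, ctrl
from scipy.spatial.transform import Rotation as R
def cam(name):
    c=vision.calibration(name); K=c["intrinsics"]; return K,np.array([c["k1"],0,0,0.]),c
def extr(name,obs=None):
    K,d,c=cam(name)
    if name!="wrist":
        return K,d,cv2.Rodrigues(c["rvec"])[0],c["tvec"]
    o=obs or get_obs(); Rt=R.from_euler("xyz",o["tool_rot"],degrees=True).as_matrix()
    T=np.eye(4);T[:3,:3]=Rt;T[:3,3]=o["tcp_pos"]
    W=np.linalg.inv(T@c["hand_eye"]); return K,d,W[:3,:3],W[:3,3]
def proj(name,P,obs=None):
    K,d,Rm,t=extr(name,obs); P=np.atleast_2d(np.asarray(P,float))
    return cv2.projectPoints(P,cv2.Rodrigues(Rm)[0],np.asarray(t),K,d)[0][:,0]
def back(name,uv,z,obs=None):
    K,d,Rm,t=extr(name,obs); uv=np.atleast_2d(np.asarray(uv,float))
    n=cv2.undistortPoints(uv[:,None],K,d)[:,0]; n=np.c_[n,np.ones(len(n))]
    D=n@Rm; C=-Rm.T@t; return C+D*((z-C[2])/D[:,2])[:,None]
def crop(img,x0,y0,x1,y1,s,out):
    cv2.imwrite(out,cv2.resize(img[y0:y1,x0:x1],None,fx=s,fy=s,interpolation=cv2.INTER_CUBIC))
E
python3 - <<'E'
from h import *
im=cv2.imread("pics/top0.png")
crop(im,245,135,375,245,6,"pics/t_tray.png"); crop(im,115,135,235,235,6,"pics/t_box.png")
im=cv2.imread("pics/scene0.png")
crop(im,115,150,265,255,5,"pics/s_tray.png")
crop(im,265,145,385,265,5,"pics/s_box.png")
E
```

```text
(no output)
```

View pics/t_tray.png

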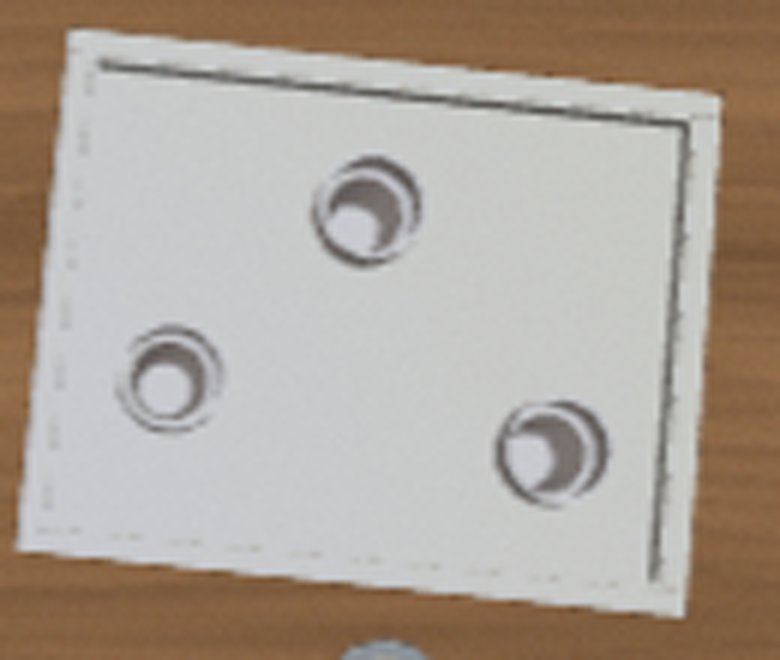

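View pics/t_box.png

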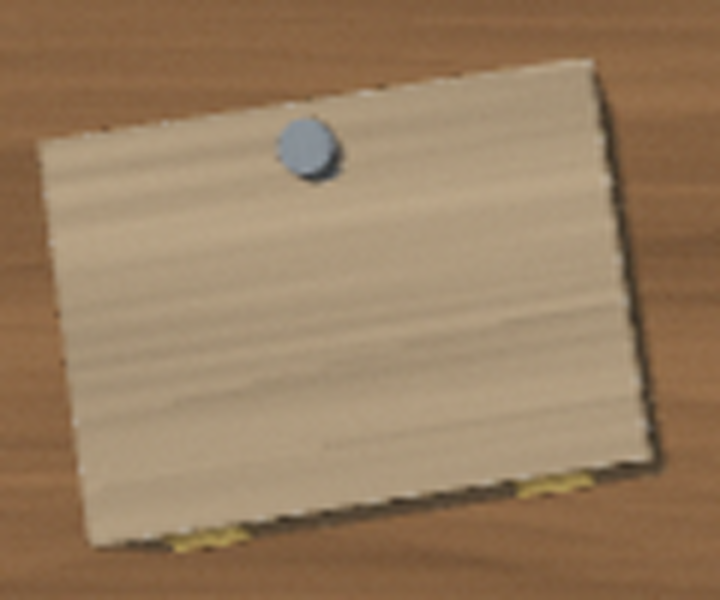

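View pics/s_tray.png

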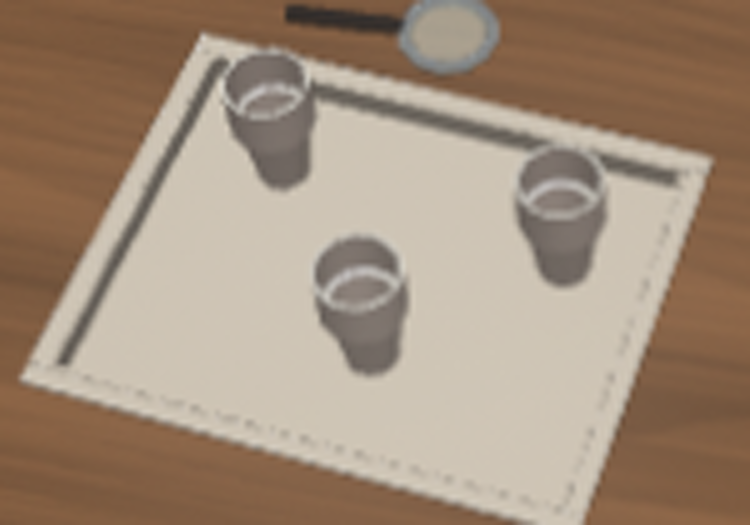

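View pics/s_box.png

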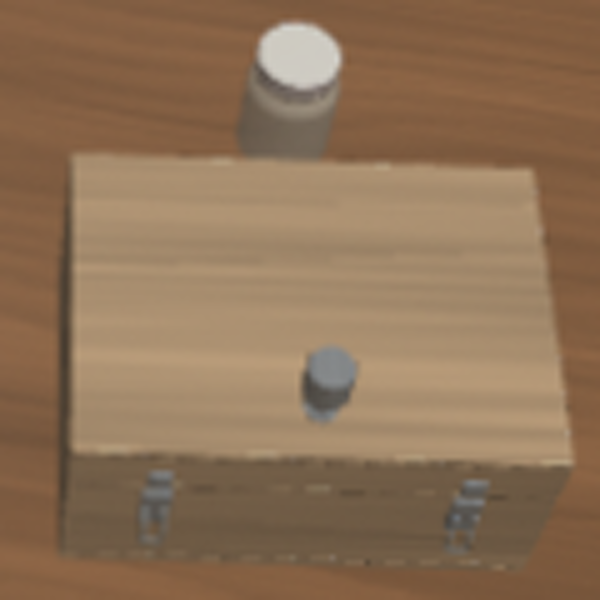

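Run:
```python
from h import *
def u(c,x0,y0,s): return (np.array(c,float)+.5)/s-.5+[x0,y0]
np.set_printoptions(precision=4,suppress=True)
pt=u([(366,211),(170,379),(552,453)],245,135,6); T=back("top",pt,.104); print("pots top",T)
ps=u([(359,273),(561,182),(267,85)],115,150,5); print("pots scene",back("scene",ps,.104)[:, :2])
bc=back("top",u([(40,143),(592,60),(653,460),(93,545)],115,135,6),.14); print(bc,[np.linalg.norm(bc[i]-bc[i-1]) for i in range(4)],bc.mean(0))
e=bc[1]-bc[0]; e2=bc[2]-bc[3]; print("yaw",[np.degrees(np.arctan2(v[1],v[0]))+90 for v in (e,e2)], [np.degrees(np.arctan2(v[1],v[0])) for v in (bc[0]-bc[3],bc[1]-bc[2])])
print("knob",back("top",u((307,148),115,135,6),.186), back("scene",u((332,367),265,145,5),.186))
bs=back("scene",u([(72,156),(534,170),(571,463),(72,453)],265,145,5),.14);print(bs,bs.mean(0))
tc=back("top",u([(68,30),(722,97),(685,617),(18,548)],245,135,6),.026); print("tray",tc,tc.mean(0))
```

```text
pots top [[ 0.5901 -0.1886  0.104 ]
 [ 0.4966 -0.0802  0.104 ]
 [ 0.4567 -0.2896  0.104 ]]
pots scene [[ 0.598  -0.1914]
 [ 0.5032 -0.081 ]
 [ 0.4637 -0.2931]]
[[0.6187 0.411  0.14  ]
 [0.6651 0.1144 0.14  ]
 [0.4495 0.079  0.14  ]
 [0.4032 0.3747 0.14  ]] [np.float64(0.21851099041409403), np.float64(0.3001788399284251), np.float64(0.2185500582277063), np.float64(0.2993073146219067)] [0.5341 0.2448 0.14  ]
yaw [np.float64(8.9031622539907), np.float64(8.894102211072479)] [np.float64(9.56042835122636), np.float64(9.331817613116547)]
knob [[0.6077 0.2568 0.186 ]] [[0.6122 0.2571 0.186 ]]
[[0.4556 0.0815 0.14  ]
 [0.407  0.3769 0.14  ]
 [0.6215 0.4086 0.14  ]
 [0.6721 0.1158 0.14  ]] [0.5391 0.2457 0.14  ]
tray [[ 0.7096 -0.0243  0.026 ]
 [ 0.6723 -0.4106  0.026 ]
 [ 0.367  -0.3815  0.026 ]
 [ 0.406   0.0034  0.026 ]] [ 0.5387 -0.2033  0.026 ]
```

```bash
cat >> h.py <<'E'
def Rd(yaw,tilt=0):
    # tool down with yaw; tilt>0: tool z swings toward +(heading yaw) direction
    return R.from_euler("z",yaw,degrees=True)*R.from_euler("y",-tilt,degrees=True)*R.from_euler("x",180,degrees=True)
def cur():
    o=get_obs(); return np.array(o["tcp_pos"]),R.from_euler("xyz",o["tool_rot"],degrees=True)
def plan(p0,R0,p1,R1,n,grip,dec=(3,2)):
    """rows straight from pose to pose; returns final pose"""
    p,Rm=np.array(p0,float),R0; rows=[]
    full=(R0.inv()*R1).as_rotvec()
    for i in range(1,n+1):
        s=i/n; Rt=R0*R.from_rotvec(full*s); pt=p0+(np.array(p1)-p0)*s
        # shift taken in axes before the row
        d=np.round(Rm.inv().apply(pt-p)*100,dec[1]); a=np.round((Rm.inv()*Rt).as_rotvec(),dec[0])
        rows.append([*[float(x)+0 for x in a],*[float(x)+0 for x in d],grip])
        p=p+Rm.apply(d/100); Rm=Rm*R.from_rotvec(a)
    for k in range(0,n,12): print("["+",".join("["+",".join("%g"%v for v in r)+"]" for r in rows[k:k+12])+"]")
    print("end",np.round(p,4),np.round(Rm.as_euler("xyz",degrees=True),2), "max shift cm",max(np.linalg.norm(r[3:6]) for r in rows))
    return p,Rm
E
python3 - <<'E'
from h import *
p,r=cur(); plan(p,r,[.46,-.18,.30],Rd(9),19,1)
E
```

```text
[[0,0,0.136,-2.6,-2.98,-0.23,1],[0,0,0.137,-2.98,-2.59,-0.23,1],[0,0,0.136,-3.3,-2.17,-0.23,1],[0,0,0.137,-3.57,-1.7,-0.23,1],[0,0,0.136,-3.77,-1.19,-0.23,1],[0,0,0.137,-3.89,-0.67,-0.23,1],[0,0,0.136,-3.95,-0.14,-0.23,1],[0,0,0.137,-3.94,0.41,-0.23,1],[0,0.001,0.136,-3.84,0.93,-0.23,1],[0,0,0.137,-3.67,1.45,-0.24,1],[0,0,0.136,-3.45,1.93,-0.23,1],[0,0,0.137,-3.15,2.39,-0.23,1]]
[[0,0,0.136,-2.79,2.79,-0.24,1],[0,0,0.136,-2.4,3.15,-0.23,1],[0,0,0.137,-1.94,3.44,-0.23,1],[0,0,0.136,-1.45,3.67,-0.24,1],[0,0,0.137,-0.94,3.84,-0.23,1],[0,0,0.136,-0.41,3.93,-0.24,1],[0,0,0.137,0.12,3.95,-0.23,1]]
end [ 0.4599 -0.18    0.3   ] [-1.7998e+02  2.0000e-02  8.9900e+00] max shift cm 3.9679465722209515
```

play_rows(rows=[[0,0,0.136,-2.6,-2.98,-0.23,1],[0,0,0.137,-2.98,-2.59,-0.23,1],[0,0,0.136,-3.3,-2.17,-0.23,1],[0,0,0.137,-3.57,-1.7,-0.23,1],[0,0,0.136,-3.77,-1.19,-0.23,1],[0,0,0.137,-3.89,-0.67,-0.23,1],[0,0,0.136,-3.95,-0.14,-0.23,1],[0,0,0.137,-3.94,0.41,-0.23,1],[0,0,0.136,-3.84,0.93,-0.23,1],[0,0,0.137,-3.67,1.45,-0.24,1],[0,0,0.136,-3.45,1.93,-0.23,1],[0,0,0.137,-3.15,2.39,-0.23,1]], force=25)

```text
t: 1.35
tcp_pos: [0.3715, 0.0805, 0.2842]
tool_rot: [180.0, -0.0, 63.4]
ft_force: [1.0, 0.6, 0.2]
finger_gap: 0.0851
```

play_rows(rows=[[0,0,0.136,-2.79,2.79,-0.24,1],[0,0,0.136,-2.4,3.15,-0.23,1],[0,0,0.137,-1.94,3.44,-0.23,1],[0,0,0.136,-1.45,3.67,-0.24,1],[0,0,0.137,-0.94,3.84,-0.23,1],[0,0,0.136,-0.41,3.93,-0.24,1],[0,0,0.137,0.12,3.95,-0.23,1],[0,0,0,0,0,0,1],[0,0,0,0,0,0,1]])

```text
t: 2.25
tcp_pos: [0.4599, -0.1804, 0.2999]
tool_rot: [-180.0, 0.1, 9.0]
ft_force: [0.4, -0.1, 0.0]
finger_gap: 0.0851
```

Run:
```python
from h import *
import json
o=get_obs(); f=vision.grab_frame("wrist")
print(o); cv2.imwrite("pics/w1.png",f[:,:,::-1])
json.dump({k:np.asarray(v).tolist() for k,v in o.items()},open("o1.json","w"))
cv2.imwrite("pics/w1b.png",cv2.resize(f[:,:,::-1],None,fx=1.5,fy=1.5,interpolation=cv2.INTER_CUBIC))
print(proj("wrist",[[.594,-.19,.104],[.5,-.08,.104],[.46,-.291,.104]],o))
```

```text
{'t': 2.25, 'q': array([-3.03600760e+01, -1.73632301e+00,  8.83225258e+01,  1.95304805e-03,
        9.34897805e+01,  5.06814389e+01]), 'qd': array([ 1.74946591, -1.61668892,  0.91449259,  0.0579074 ,  0.01953303,
       -0.52693578]), 'effort': array([ -2.5605002 , -52.33819842, -58.80731821,  -0.18918298,
        -0.19192285,   0.37889488]), 'tcp_pos': array([ 0.45986964, -0.18035592,  0.2998503 ]), 'tool_rot': array([-1.79950346e+02,  5.75479593e-02,  8.95862766e+00]), 'ft_force': array([ 0.35421601, -0.06824495,  0.03717496]), 'wrist_torque': array([-0.04049623, -0.02743655,  0.0369441 ]), 'finger_gap': 0.08512832706239642}
[[287.21515021  34.8232968 ]
 [162.6808074  118.01582261]
 [355.98231677 186.86973971]]
```

View pics/w1b.png

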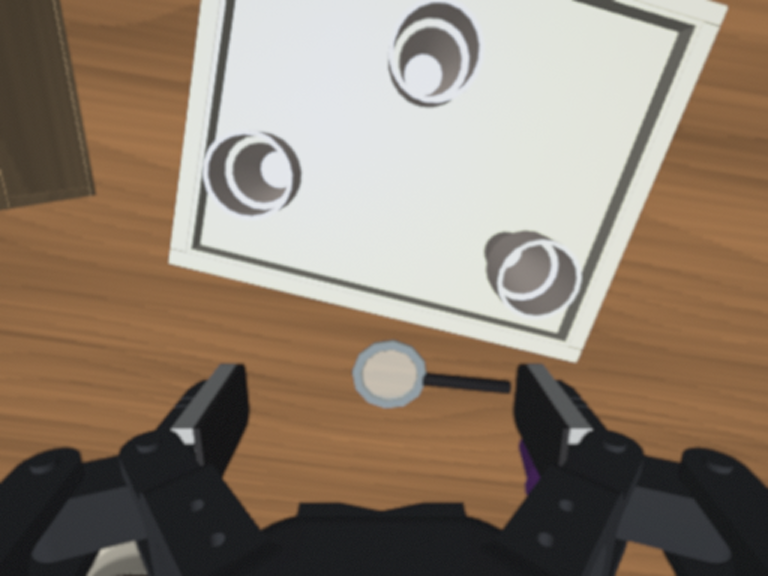

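Run:
```python
from h import *
im=cv2.imread("pics/w1.png")
a=[cv2.resize(im[y:y+85,x:x+85],None,fx=4.5,fy=4.5,interpolation=cv2.INTER_CUBIC) for x,y in((248,0),(125,75),(310,140))]
cv2.imwrite("pics/w1c.png",cv2.resize(np.hstack(a),(765,255)))
cv2.imwrite("pics/w1d.png",np.hstack(a[:2])); cv2.imwrite("pics/w1e.png",a[2])
```

```text
(no output)
```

View pics/w1d.png

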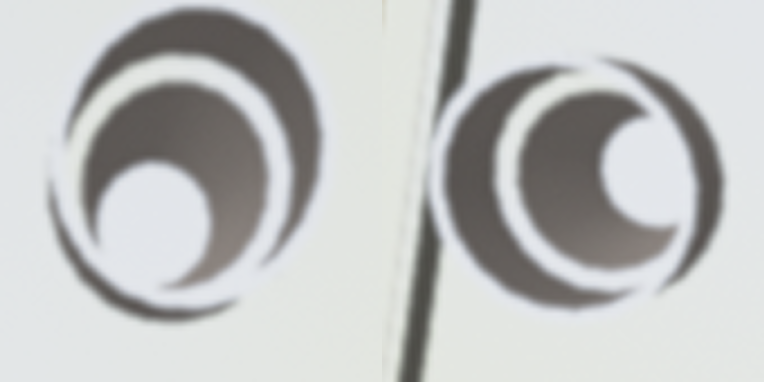

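View pics/w1e.png

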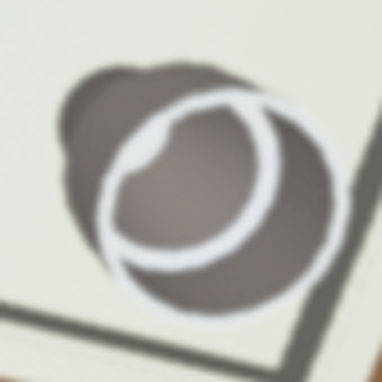

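Run:
```python
from h import *
import json
o=json.load(open("o1.json"))
print(back("wrist",[[290.7,33.6],[164.8,116],[359.1,184.8]],.104,o))
print("top rim check; lens etc")
for z in (.0,.03,.186): pass
```

```text
[[ 0.59551355 -0.19302169  0.104     ]
 [ 0.50231555 -0.08197515  0.104     ]
 [ 0.46277846 -0.29371999  0.104     ]]
top rim check; lens etc
```

Run:
```python
from h import *
p,r=cur(); p=np.array([.4599,-.1802,.3]);r=Rd(9)
p,r=plan(p,r,[.502,-.0812,.17],Rd(9),5,1)
p,r=plan(p,r,[.502,-.0812,.097],Rd(9),4,1)
```

```text
[[0,0,0,1.14,-1.82,2.6,1],[0,0,0,1.14,-1.83,2.6,1],[0,0,0,1.14,-1.82,2.6,1],[0,0,0,1.15,-1.83,2.6,1],[0,0,0,1.14,-1.82,2.6,1]]
end [ 0.502  -0.0812  0.17  ] [180.   0.   9.] max shift cm 3.3810353443878696
[[0,0,0,0,0,1.82,1],[0,0,0,0,0,1.83,1],[0,0,0,0,0,1.82,1],[0,0,0,0,0,1.83,1]]
end [ 0.502  -0.0812  0.097 ] [180.   0.   9.] max shift cm 1.83
```

play_rows(rows=[[0,0,0,1.14,-1.82,2.6,1],[0,0,0,1.14,-1.83,2.6,1],[0,0,0,1.14,-1.82,2.6,1],[0,0,0,1.15,-1.83,2.6,1],[0,0,0,1.14,-1.82,2.6,1],[0,0,0,0,0,1.82,1],[0,0,0,0,0,1.83,1],[0,0,0,0,0,1.82,1],[0,0,0,0,0,1.83,1],[0,0,0,0,0,0,1],[0,0,0,0,0,0,-1]], force=25)

```text
t: 3.4
tcp_pos: [0.502, -0.0802, 0.0981]
tool_rot: [180.0, -0.0, 9.1]
ft_force: [0.3, -0.4, 0.2]
finger_gap: 0.0729
```

play_rows(rows=[[0,0,0,0,0,0,-1],[0,0,0,0,0,0,-1],[0,0,0,0,0,0,-1],[0,0,0,0,0,0,-1]])

```text
t: 3.8
tcp_pos: [0.5026, -0.0808, 0.0988]
tool_rot: [180.0, -0.1, 9.0]
ft_force: [-0.7, 2.1, 6.8]
finger_gap: 0.0605
```

Run:
```python
from h import *
f=vision.grab_frame("wrist"); cv2.imwrite("pics/w2.png",f[:,:,::-1]); o=get_obs(); print(o["t"],o["tcp_pos"],o["ft_force"],o["finger_gap"],o["q"])
```

```text
3.85 [ 0.5026436  -0.08082657  0.09884073] [-0.84958799  2.00115636  6.93641275] 0.06026261919437892 [-1.78205409e+01  7.00033548e+00  1.03158717e+02  1.61906252e-02
  6.97322787e+01  6.31757859e+01]
```

View pics/w2.png

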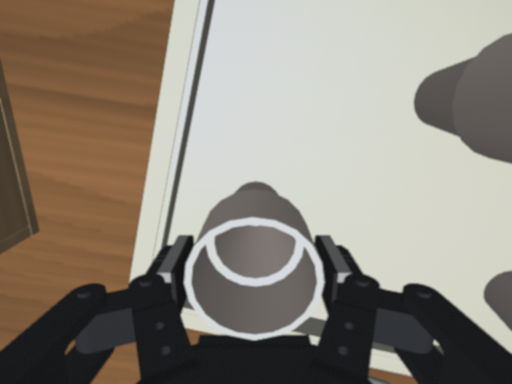

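Run:
```python
from h import *
o=get_obs(); print(back("wrist",[[255,277]],.104,o))
p=np.array([.502,-.0812,.097]);r=Rd(9)
p,r=plan(p,r,[.502,-.0812,.226],Rd(9),5,-1)
p,r=plan(p,r,[.595,-.193,.226],Rd(9),6,-1)
```

```text
[[ 0.50437589 -0.08061783  0.104     ]]
[[0,0,0,0,0,-2.58,-1],[0,0,0,0,0,-2.58,-1],[0,0,0,0,0,-2.58,-1],[0,0,0,0,0,-2.58,-1],[0,0,0,0,0,-2.58,-1]]
end [ 0.502  -0.0812  0.226 ] [180.   0.   9.] max shift cm 2.58
[[0,0,0,1.24,2.08,0,-1],[0,0,0,1.24,2.09,0,-1],[0,0,0,1.24,2.08,0,-1],[0,0,0,1.24,2.08,0,-1],[0,0,0,1.24,2.08,0,-1],[0,0,0,1.24,2.09,0,-1]]
end [ 0.595 -0.193  0.226] [180.   0.   9.] max shift cm 2.430164603478538
```

play_rows(rows=[[0,0,0,0,0,-2.58,-1],[0,0,0,0,0,-2.58,-1],[0,0,0,0,0,-2.58,-1],[0,0,0,0,0,-2.58,-1],[0,0,0,0,0,-2.58,-1],[0,0,0,1.24,2.08,0,-1],[0,0,0,1.24,2.09,0,-1],[0,0,0,1.24,2.08,0,-1],[0,0,0,1.24,2.08,0,-1],[0,0,0,1.24,2.08,0,-1],[0,0,0,1.24,2.09,0,-1],[0,0,0,0,0,0,-1]])

```text
t: 5.05
tcp_pos: [0.5962, -0.1946, 0.2265]
tool_rot: [180.0, -0.0, 8.9]
ft_force: [0.5, 0.3, -0.9]
finger_gap: 0.06
```

Run:
```python
from h import *
o=get_obs(); f=vision.grab_frame("wrist"); cv2.imwrite("pics/w3.png",f[:,:,::-1]); g=vision.grab_frame("scene");  print(o["t"],o["tcp_pos"],o["ft_force"],o["finger_gap"],o["q"])
crop(g[:,:,::-1],100,60,260,260,3.5,"pics/s3.png")
t=vision.grab_frame("top"); crop(t[:,:,::-1],235,125,375,245,5,"pics/t3.png")
```

```text
5.05 [ 0.59618393 -0.19461684  0.22653033] [ 0.45340768  0.32171522 -0.89553401] 0.059951349030174246 [-2.51016222e+01  1.54442617e+01  7.75987597e+01 -2.32277040e-02
  8.69243704e+01  5.59783778e+01]
```

View pics/w3.png

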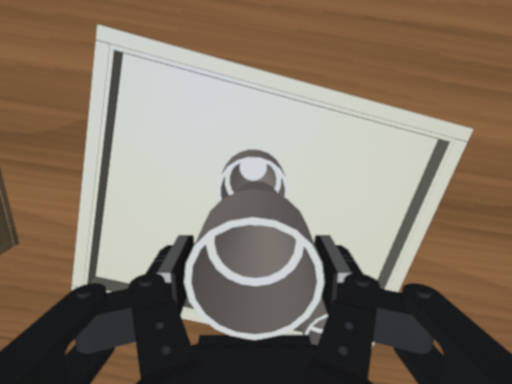

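View pics/s3.png

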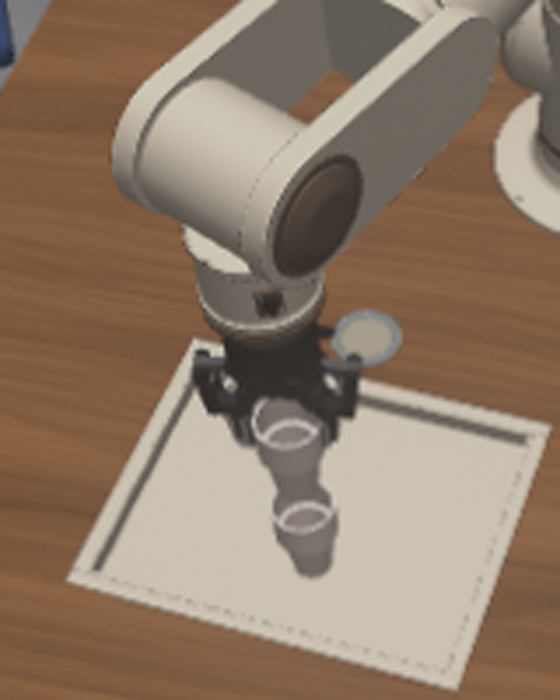

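Run:
```python
from h import *
o=get_obs()
a=np.linspace(0,2*np.pi,73)
for c in [(.5955,-.193)]:
    P=np.c_[c[0]+.03*np.cos(a),c[1]+.03*np.sin(a),0*a+.104]; q=proj("wrist",P,o); print(q.min(0),q.max(0))
im=cv2.imread("pics/w3.png"); crop(im,205,135,305,210,7,"pics/w3c.png")
```

```text
[219.17936974 155.59148888] [291.35072362 224.64754934]
```

View pics/w3c.png

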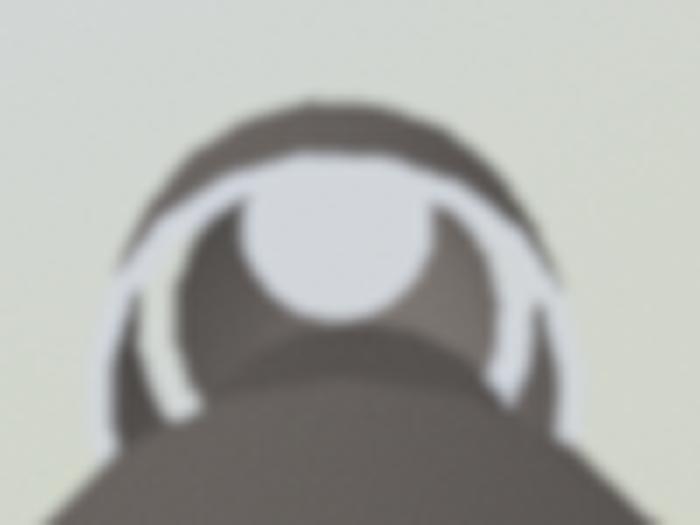

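play_rows(rows=[[0,0,0,-0.1,0,2,-1],[0,0,0,-0.1,0,2,-1],[0,0,0,0,0,1.5,-1],[0,0,0,0,0,1.5,-1],[0,0,0,0,0,1,-1],[0,0,0,0,0,0.5,-1],[0,0,0,0,0,0.2,-1],[0,0,0,0,0,0,-1]])

```text
t: 6.0
tcp_pos: [0.5936, -0.1933, 0.1401]
tool_rot: [180.0, -0.1, 9.0]
ft_force: [1.2, -0.9, 2.1]
finger_gap: 0.06
```

play_rows(rows=[[0,0,0,0,0,0.15,-1],[0,0,0,0,0,0.15,-1],[0,0,0,0,0,0.1,-1],[0,0,0,0,0,0,-1]])

```text
t: 6.4
tcp_pos: [0.5948, -0.1939, 0.1386]
tool_rot: [179.8, -0.3, 9.0]
ft_force: [4.0, -1.8, 23.4]
finger_gap: 0.0598
```

Run:
```python
from h import *
o=get_obs(); print(o["t"],o["tcp_pos"],o["ft_force"],o["finger_gap"])
g=vision.grab_frame("scene"); crop(g[:,:,::-1],130,140,230,240,6,"pics/s4.png")
```

```text
6.4 [ 0.5947691  -0.193935    0.13860269] [ 4.01405386 -1.81443251 23.38279677] 0.05978564110897427
```

View pics/s4.png

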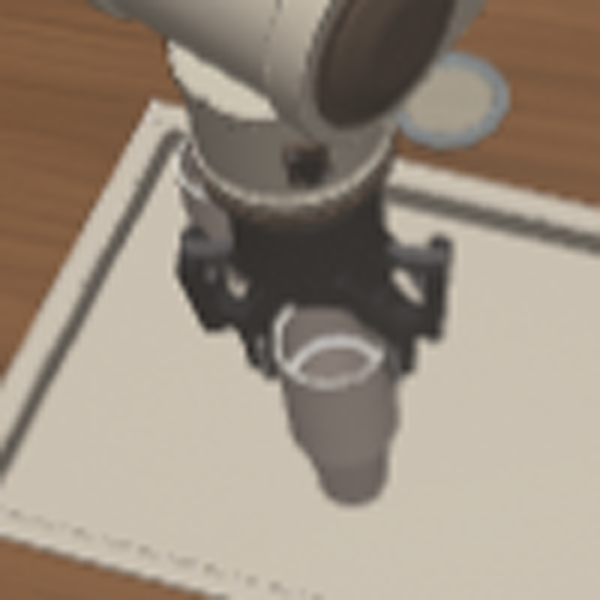

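Run:
```python
from h import *
p=np.array([.593,-.1933,.138]);r=Rd(9)
p,r=plan(p,r,[.593,-.1933,.21],Rd(9),3,1)
p,r=plan(p,r,[.462,-.293,.17],Rd(9),5,1)
p,r=plan(p,r,[.462,-.293,.097],Rd(9),4,1)
```

```text
[[0,0,0,0,0,-2.4,1],[0,0,0,0,0,-2.4,1],[0,0,0,0,0,-2.4,1]]
end [ 0.593  -0.1933  0.21  ] [180.   0.   9.] max shift cm 2.4
[[0,0,0,-2.9,1.56,0.8,1],[0,0,0,-2.9,1.56,0.8,1],[0,0,0,-2.9,1.56,0.8,1],[0,0,0,-2.9,1.56,0.8,1],[0,0,0,-2.9,1.56,0.8,1]]
end [ 0.462 -0.293  0.17 ] [180.   0.   9.] max shift cm 3.388746080779733
[[0,0,0,0,0,1.82,1],[0,0,0,0,0,1.83,1],[0,0,0,0,0,1.82,1],[0,0,0,0,0,1.83,1]]
end [ 0.462 -0.293  0.097] [180.   0.   9.] max shift cm 1.83
```

play_rows(rows=[[0,0,0,0,0,-0.2,-1],[0,0,0,0,0,0,1],[0,0,0,0,0,0,1],[0,0,0,0,0,0,1],[0,0,0,0,0,0,1]])

```text
t: 6.95
tcp_pos: [0.593, -0.193, 0.1371]
tool_rot: [-180.0, 0.0, 9.0]
ft_force: [-1.0, 0.4, 0.7]
finger_gap: 0.0856
```

play_rows(rows=[[0,0,0,0,0,-2.4,1],[0,0,0,0,0,-2.4,1],[0,0,0,0,0,-2.4,1],[0,0,0,-2.9,1.56,0.8,1],[0,0,0,-2.9,1.56,0.8,1],[0,0,0,-2.9,1.56,0.8,1],[0,0,0,-2.9,1.56,0.8,1],[0,0,0,-2.9,1.56,0.8,1],[0,0,0,0,0,0,1],[0,0,0,0,0,0,1]])

```text
t: 7.95
tcp_pos: [0.4619, -0.293, 0.1695]
tool_rot: [-180.0, -0.0, 8.9]
ft_force: [-0.4, 0.1, 0.8]
finger_gap: 0.0858
```

Run:
```python
from h import *
o=get_obs(); f=vision.grab_frame("wrist"); print(o["t"],o["tcp_pos"],o["q"])
cv2.imwrite("pics/w5.png",f[:,:,::-1]); g=vision.grab_frame("scene"); crop(g[:,:,::-1],115,140,255,250,5.5,"pics/s5.png")
a=np.linspace(0,2*np.pi,73)
P=np.c_[.4625+.03*np.cos(a),-.293+.03*np.sin(a),0*a+.104]; q=proj("wrist",P,o); print(q.min(0),q.max(0))
```

```text
7.95 [ 0.46187624 -0.29302858  0.16948561] [-4.04674846e+01  7.88544227e+00  9.33779402e+01  7.18951374e-03
  7.87401040e+01  4.06267804e+01]
[208.51669408 171.98002864] [300.99030546 258.20323463]
```

View pics/w5.png

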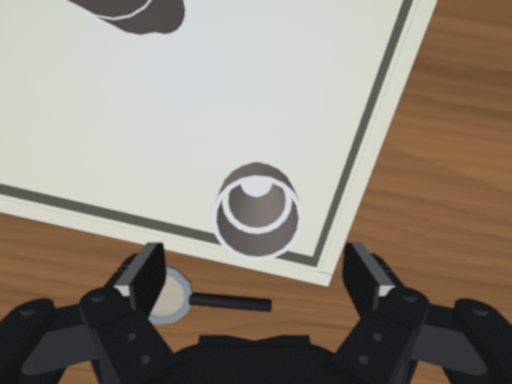

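View pics/s5.png

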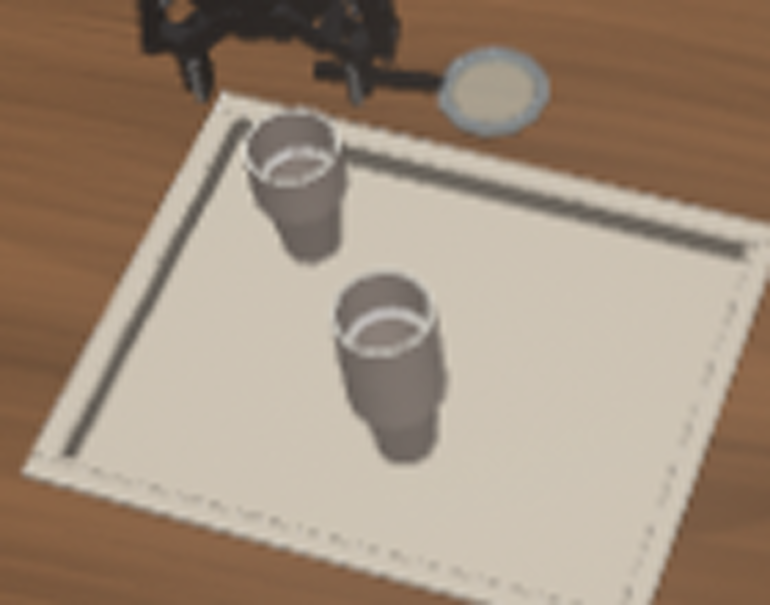

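play_rows(rows=[[0,0,0,0,0.15,1.82,1],[0,0,0,0,0,1.83,1],[0,0,0,0,0,1.8,1],[0,0,0,0,0,1.7,1],[0,0,0,0,0,0,1],[0,0,0,0,0,0,-1],[0,0,0,0,0,0,-1],[0,0,0,0,0,0,-1],[0,0,0,0,0,0,-1],[0,0,0,0,0,0,-1]])

```text
t: 9.05
tcp_pos: [0.4629, -0.2945, 0.0992]
tool_rot: [179.9, -0.1, 9.0]
ft_force: [0.2, 1.7, 7.4]
finger_gap: 0.0606
```

Run:
```python
from h import *
o=get_obs(); f=vision.grab_frame("wrist"); print(o["t"],o["tcp_pos"],o["ft_force"],o["finger_gap"])
cv2.imwrite("pics/w6.png",f[:,:,::-1])
p=np.array([.462,-.2945,.097]);r=Rd(9)
p,r=plan(p,r,[.462,-.2945,.266],Rd(9),6,-1)
p,r=plan(p,r,[.593,-.1935,.266],Rd(9),6,-1)
```

```text
9.05 [ 0.46294038 -0.29446164  0.09924428] [0.23443661 1.7275124  7.38679711] 0.06058748850597859
[[0,0,0,0,0,-2.82,-1],[0,0,0,0,0,-2.81,-1],[0,0,0,0,0,-2.82,-1],[0,0,0,0,0,-2.82,-1],[0,0,0,0,0,-2.81,-1],[0,0,0,0,0,-2.82,-1]]
end [ 0.462  -0.2945  0.266 ] [180.   0.   9.] max shift cm 2.82
[[0,0,0,2.42,-1.32,0,-1],[0,0,0,2.42,-1.32,0,-1],[0,0,0,2.42,-1.32,0,-1],[0,0,0,2.42,-1.32,0,-1],[0,0,0,2.42,-1.33,0,-1],[0,0,0,2.42,-1.32,0,-1]]
end [ 0.593  -0.1935  0.266 ] [180.   0.   9.] max shift cm 2.761394575210142
```

View pics/w6.png

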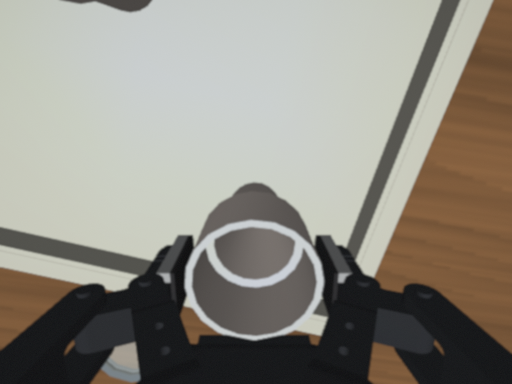

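Pot C is gripped and centred, with its rim at (255,279). I'll lift it and carry it over the stack.

play_rows(rows=[[0,0,0,0,0,-2.82,-1],[0,0,0,0,0,-2.81,-1],[0,0,0,0,0,-2.82,-1],[0,0,0,0,0,-2.82,-1],[0,0,0,0,0,-2.81,-1],[0,0,0,0,0,-2.82,-1],[0,0,0,2.42,-1.32,0,-1],[0,0,0,2.42,-1.32,0,-1],[0,0,0,2.42,-1.32,0,-1],[0,0,0,2.42,-1.32,0,-1],[0,0,0,2.42,-1.33,0,-1],[0,0,0,2.42,-1.32,0,-1]])

```text
t: 10.3
tcp_pos: [0.5943, -0.1924, 0.2676]
tool_rot: [180.0, -0.0, 9.0]
ft_force: [-0.3, -0.6, -1.1]
finger_gap: 0.0605
```

play_rows(rows=[[0,0,0,0,0,0,-1],[0,0,0,0,0,0,-1]])

```text
t: 10.5
tcp_pos: [0.5935, -0.1929, 0.2672]
tool_rot: [180.0, 0.0, 9.0]
ft_force: [0.5, 0.2, 0.2]
finger_gap: 0.0605
```

Run:
```python
from h import *
o=get_obs(); f=vision.grab_frame("wrist"); print(o["t"],o["tcp_pos"],o["ft_force"],o["finger_gap"])
cv2.imwrite("pics/w7.png",f[:,:,::-1]);im=cv2.imread("pics/w7.png"); crop(im,195,135,315,235,6,"pics/w7c.png")
a=np.linspace(0,2*np.pi,73)
for c in [(.5955,-.193)]:
    P=np.c_[c[0]+.03*np.cos(a),c[1]+.03*np.sin(a),0*a+.144]; q=proj("wrist",P,o); print(q.min(0),q.max(0))
```

```text
10.5 [ 0.59354869 -0.19292282  0.26716932] [0.4614041  0.20401745 0.15632851] 0.060503282619443384
[218.8575121  153.71095693] [291.06010893 222.91996867]
```

View pics/w7c.png

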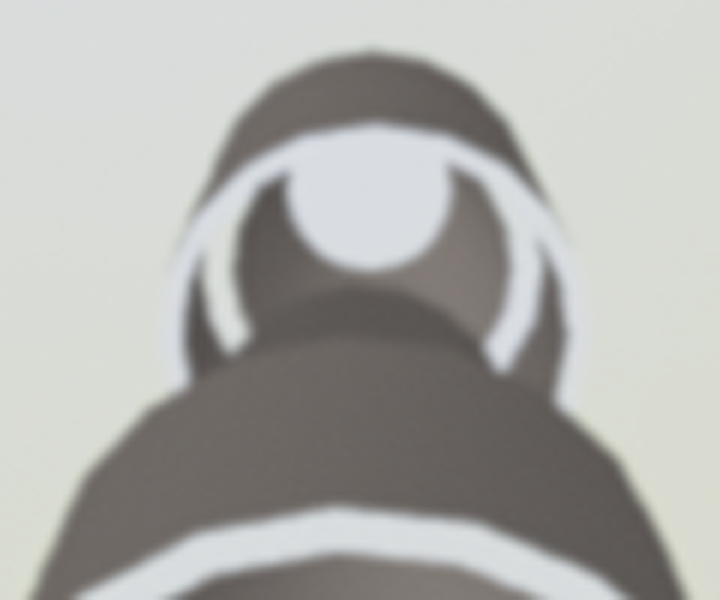

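play_rows(rows=[[0,0,0,0,0.1,2,-1],[0,0,0,0,0.1,2,-1],[0,0,0,0,0,1.5,-1],[0,0,0,0,0,1.5,-1],[0,0,0,0,0,1,-1],[0,0,0,0,0,0.5,-1],[0,0,0,0,0,0.2,-1],[0,0,0,0,0,0,-1]])

```text
t: 11.35
tcp_pos: [0.5941, -0.1953, 0.1806]
tool_rot: [180.0, -0.1, 9.0]
ft_force: [-0.0, -0.3, 0.9]
finger_gap: 0.0605
```

play_rows(rows=[[0,0,0,0,0,0.15,-1],[0,0,0,0,0,0.15,-1],[0,0,0,0,0,0.05,-1],[0,0,0,0,0,0,-1]])

```text
t: 11.75
tcp_pos: [0.5949, -0.1952, 0.1791]
tool_rot: [179.9, -0.2, 9.0]
ft_force: [2.8, 3.1, 19.8]
finger_gap: 0.0607
```

Run:
```python
from h import *
o=get_obs(); print(o["t"],o["tcp_pos"],o["ft_force"],o["finger_gap"])
g=vision.grab_frame("scene"); crop(g[:,:,::-1],130,140,230,240,6,"pics/s8.png")
```

```text
11.75 [ 0.59491587 -0.19522236  0.1790519 ] [ 2.75512131  3.09636708 19.83308   ] 0.06066429182130694
```

View pics/s8.png

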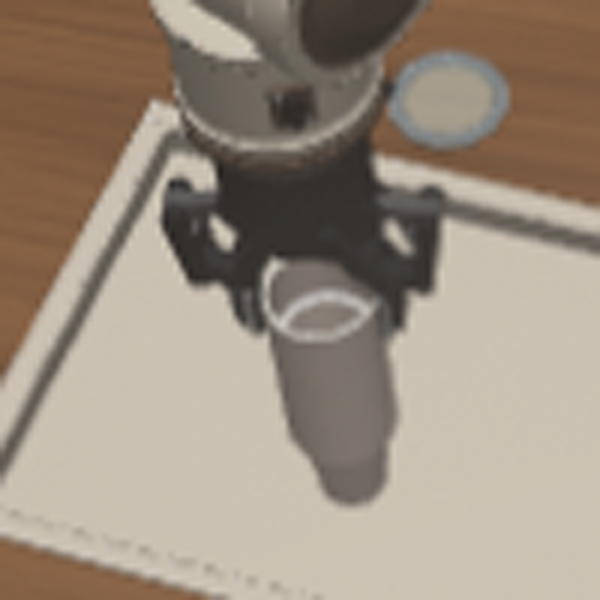

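play_rows(rows=[[0,0,0,0,0,-0.15,-1],[0,0,0,0,0,0,1],[0,0,0,0,0,0,1],[0,0,0,0,0,0,1],[0,0,0,0,0,0,1],[0,0,0,0,0,-2.4,1],[0,0,0,0,0,-2.4,1],[0,0,0,0,0,-2.4,1],[0,0,0,0,0,-2.4,1],[0,0,0,0,0,-1,1],[0,0,0,0,0,0,1]])

```text
t: 12.9
tcp_pos: [0.594, -0.1954, 0.2848]
tool_rot: [179.9, -0.1, 9.0]
ft_force: [0.4, -0.7, -0.2]
finger_gap: 0.0855
```

Run:
```python
from h import *
o=get_obs(); print(o["t"],o["tcp_pos"],o["q"],o["tool_rot"])
g=vision.grab_frame("scene"); crop(g[:,:,::-1],130,140,230,240,6,"pics/s9.png")
f=vision.grab_frame("wrist");cv2.imwrite("pics/w9.png",f[:,:,::-1])
```

```text
12.9 [ 0.59398746 -0.19535045  0.28484311] [-2.52560841e+01  1.42036990e+01  7.24531771e+01 -8.36095766e-03
  9.32400932e+01  5.57585888e+01] [ 1.79935126e+02 -8.04762649e-02  8.98489256e+00]
```

View pics/s9.png

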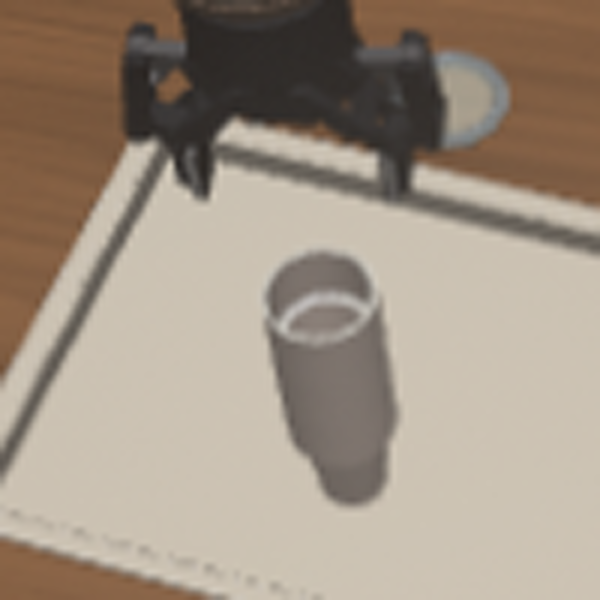

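View pics/w9.png

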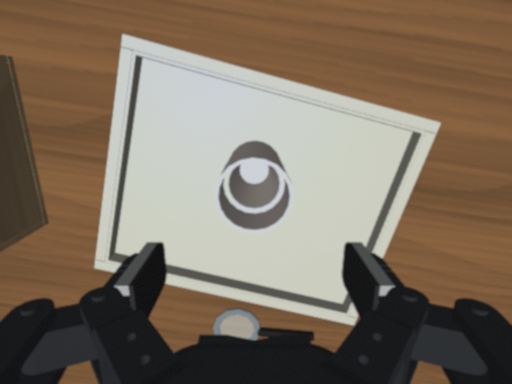

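Run:
```python
import numpy as np
D=np.array([[.5748,.2557,8.65,82.39],[.49397,.29985,-1.736,88.32],[.5091,.0988,7.0,103.16],[.6272,.2265,15.444,77.599],[.5470,.1695,7.885,93.378],[.6253,.28484,14.204,72.453]])
D[0,0]=np.hypot(.21949,.53124);D[2,0]=np.hypot(.50264,.08083);D[3,0]=np.hypot(.59618,.19462);D[4,0]=np.hypot(.46188,.29303)
a=np.radians(D[:,2]);b=np.radians(D[:,2]+D[:,3]);o=np.ones(6);z=0*o
A=np.r_[np.c_[o,z,np.sin(a),np.cos(a),np.sin(b),np.cos(b)],np.c_[z,o,np.cos(a),-np.sin(a),np.cos(b),-np.sin(b)]]
y=np.r_[D[:,0],D[:,1]]
x,res,rk,s=np.linalg.lstsq(A,y,rcond=None);print(x,s,A@x-y)
A2=A[:,[0,1,2,4,5]];x,res,rk,s=np.linalg.lstsq(A2,y,rcond=None);print(x,s,A2@x-y)
```

```text
[ 5.72375551e-03 -1.36653142e-01  4.75380359e-01  3.10472134e-04
  4.99025934e-01  6.85390157e-02] [4.22786808 4.22786808 0.31697488 0.31697488 0.15702992 0.15702992] [ 4.29554102e-04 -1.14035413e-04 -3.00431094e-04  1.56617193e-04
  2.83580264e-04 -4.55285051e-04 -1.19453287e-05 -1.42770222e-05
  2.03156648e-05  4.57517315e-05  4.89997875e-06 -4.47450242e-05]
[ 0.00603069 -0.13670241  0.47538036  0.49902426  0.06853594] [4.22786808 3.4547008  0.31697488 0.25503412 0.15702992] [ 4.27927013e-04 -1.19288098e-04 -3.02167788e-04  1.62779070e-04
  2.81934563e-04 -4.51184760e-04 -1.14111920e-05 -6.99781160e-05
  1.23515750e-05  8.23237787e-05  1.57005908e-06 -1.48561048e-05]
```

Run:
```python
from h import *
p,r=cur()
R1=Rd(9.2,-25); tz=R1.apply([0,0,1]); K=np.array([.6125,.257,.172])
T=K+[0,0,.003]-.006*tz; H=T-.09*tz; print(tz,T,H)
plan(p,Rd(9),H,R1,13,1)
```

```text
[-0.41718181 -0.06756871 -0.90630779] [0.61500309 0.25740541 0.18043785] [0.65254945 0.2634866  0.26200555]
[[0,-0.034,0,1,-3.41,0.16,1],[0,-0.033,-0.001,1.01,-3.42,0.12,1],[0,-0.034,0,1.01,-3.41,0.1,1],[0,-0.033,0,1.01,-3.41,0.05,1],[0,-0.034,0,1.02,-3.41,0.03,1],[0,-0.033,-0.001,1.01,-3.42,-0.02,1],[0,-0.034,0,1.02,-3.41,-0.04,1],[0,-0.034,0,1.02,-3.41,-0.08,1],[-0.001,-0.033,0,1.01,-3.41,-0.11,1],[0,-0.034,-0.001,1.01,-3.41,-0.15,1],[0,-0.033,0,1.01,-3.41,-0.19,1],[0,-0.034,0,1,-3.41,-0.22,1]]
[[0,-0.033,0,0.99,-3.41,-0.25,1]]
end [0.6526 0.2635 0.262 ] [179.97  24.98   9.17] max shift cm 3.568038676920417
```

play_rows(rows=[[0,-0.034,0,1,-3.41,0.16,1],[0,-0.033,-0.001,1.01,-3.42,0.12,1],[0,-0.034,0,1.01,-3.41,0.1,1],[0,-0.033,0,1.01,-3.41,0.05,1],[0,-0.034,0,1.02,-3.41,0.03,1],[0,-0.033,-0.001,1.01,-3.42,-0.02,1],[0,-0.034,0,1.02,-3.41,-0.04,1],[0,-0.034,0,1.02,-3.41,-0.08,1],[-0.001,-0.033,0,1.01,-3.41,-0.11,1],[0,-0.034,-0.001,1.01,-3.41,-0.15,1],[0,-0.033,0,1.01,-3.41,-0.19,1],[0,-0.034,0,1,-3.41,-0.22,1]])

```text
t: 14.2
tcp_pos: [0.6481, 0.2295, 0.2631]
tool_rot: [179.9, 23.3, 9.2]
ft_force: [0.8, 0.4, 0.3]
finger_gap: 0.0853
```

play_rows(rows=[[0,-0.033,0,0.99,-3.41,-0.25,1],[0,0,0,0,0,0,1],[0,0,0,0,0,0,1]])

```text
t: 14.5
tcp_pos: [0.6528, 0.2641, 0.2607]
tool_rot: [179.9, 25.2, 9.2]
ft_force: [-0.3, -0.4, 0.1]
finger_gap: 0.0854
```

Run:
```python
from h import *
o=get_obs(); f=vision.grab_frame("wrist");cv2.imwrite("pics/w10.png",f[:,:,::-1])
print(o["t"],o["tcp_pos"],o["q"],o["tool_rot"]); print(proj("wrist",[[.6125,.257,.172],[.6125,.257,.186],[.6125,.257,.14]],o))
```

```text
14.5 [0.65280408 0.26405125 0.26070923] [ 14.78033007  42.0724878   38.19907139   2.808029   124.75226035
  96.64616329] [179.94192098  25.15514196   9.21006713]
[[255.05897991 201.10935516]
 [255.11132527 214.68291082]
 [254.95574617 174.31528673]]
```

View pics/w10.png

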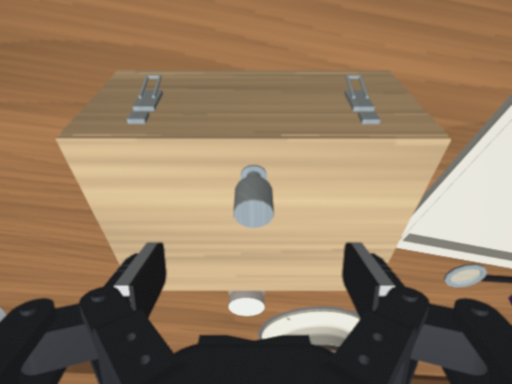

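```bash
cat > kin.py <<'E'
from h import *
from scipy.optimize import least_squares
D=[ # q, p, euler
([59.8735,8.6526,82.3916,-.0017,89.0262,-7.6758],[.21949,.53124,.25567],[-179.93,-.0077,157.549]),
([-30.360,-1.7363,88.3225,.002,93.4898,50.6814],[.45987,-.18036,.29985],[-179.95,.0575,8.9586]),
([-25.1016,15.4443,77.5988,-.0232,86.9244,55.9784],[.59618,-.19462,.22653],[180,0,8.9]),
([-40.4675,7.8854,93.3779,.0072,78.7401,40.6268],[.46188,-.29303,.16949],[-180,0,8.9]),
([-25.2561,14.2037,72.4532,-.0084,93.2401,55.7586],[.59399,-.19535,.28484],[179.935,-.0805,8.985]),
([14.7803,42.0725,38.1991,2.8080,124.7523,96.6462],[.65280,.26405,.26071],[179.942,25.155,9.210]),
([-17.8205,7.0003,103.1587,.0162,69.7323,63.1758],[.50264,-.08083,.09884],[180,0,9.0]),
]
def Rz(a):return R.from_euler("z",a,degrees=True)
def Ry(a):return R.from_euler("y",a,degrees=True)
def Rx(a):return R.from_euler("x",a,degrees=True)
def fk(q,x,s4=1,mode=0):
    h,L1,L2,c,e,d,a=x
    p=np.array([0,0,h]); M=Rz(q[0]); p=p+M.apply([a,0,0]); M=M*Ry(q[1]); p=p+M.apply([0,0,L1])
    M=M*Ry(q[2]); p=p+M.apply([c,0,L2])          # forearm along z of this frame
    if mode==0: p=p+M.apply([0,e,0])
    M=M*Rz(s4*q[3])
    if mode==1: p=p+M.apply([0,e,0])
    M=M*Ry(q[4])
    if mode==2: p=p+M.apply([0,e,0])
    p=p+M.apply([0,0,d])
    M=M*Rz(q[5]+90)
    return p,M
E
python3 - <<'E'
from kin import *
for s4 in (1,-1):
  q,p,e=D[5]; M=fk(q,np.zeros(7),s4)[1]; 
  for nm,(qq,_,ee) in {"t":D[5],"d":D[0]}.items():
    M=fk(qq,np.zeros(7),s4)[1]; print(s4,nm,M.as_euler("xyz",degrees=True),ee)
  for mode in (0,1,2):
    f=lambda x:np.concatenate([fk(q,x,s4,mode)[0]-p for q,p,_ in D])
    for x0 in ([.4,.475,.5,.07,.0768,.3,0],):
      r=least_squares(f,x0); print(s4,mode,r.x.round(4),np.abs(r.fun).max())
E
```

```text
1 t [179.94186333  25.15521915   9.20997634] [179.942, 25.155, 9.21]
1 d [-1.79930004e+02 -7.71866990e-03  1.57549325e+02] [-179.93, -0.0077, 157.549]
1 0 [0.1608 0.4778 0.4995 0.0709 0.0768 0.2975 0.    ] 4.063122302833122e-06
1 1 [0.1573 0.4816 0.4961 0.0701 0.0768 0.2991 0.0026] 0.0017935439477760884
1 2 [0.1573 0.4816 0.4961 0.0701 0.0768 0.2991 0.0026] 0.00179354394777681
-1 t [173.89340467  24.44976122   5.72098888] [179.942, 25.155, 9.21]
-1 d [-1.79930458e+02 -1.10876454e-02  1.57549263e+02] [-179.93, -0.0077, 157.549]
-1 0 [0.1451 0.4625 0.498  0.067  0.0801 0.2709 0.0031] 0.01846125697800502
-1 1 [1.487e-01 4.585e-01 5.015e-01 6.780e-02 8.000e-02 2.692e-01 4.000e-04] 0.018605231540913175
-1 2 [1.487e-01 4.585e-01 5.015e-01 6.780e-02 8.000e-02 2.692e-01 4.000e-04] 0.018605231558164875
```

```bash
cat >> kin.py <<'E'
X=[0.1608,0.4778,0.4995,0.0709,0.0768,0.2975,0.]
LO=np.array([-160.23,-39.13,6.94,-79.49,9.18,-161.06]);HI=np.array([160.23,120.54,153.29,259.48,160.14,161.06])
def ik(p,Rm,q0):
    def f(q):
        pp,M=fk(q,X); return np.r_[(pp-p)*10,(M.inv()*Rm).as_rotvec()]
    r=least_squares(f,q0,bounds=(LO,HI)); return r.x,np.abs(r.fun).max()
E
python3 - <<'E'
from kin import *
np.set_printoptions(precision=1,suppress=True)
yaw=9.2; K=np.array([.6135,.257,.172]); B=Rz(yaw); H=K-B.apply([.185,0,.072]); print("hinge",H.round(4))
for t0 in (-40,-25,-10,0):
    q=np.array(D[5][0]); print("t0",t0)
    for th in np.radians([0,0,15,30,45,60,74.5]):
        rot=R.from_rotvec(B.apply([0,-th,0])); R0=Rd(yaw,t0); g0=K+[0,0,.003]-.006*R0.apply([0,0,1])
        p=H+rot.apply(g0-H); Rm=rot*R0; q,e=ik(p,Rm,q)
        print(round(np.degrees(th)),p.round(3),q,"%.4f"%e, "wrist",fk(q,[*X[:5],0,0])[0].round(2))
E
```

```text
hinge [0.4 0.2 0.1]
t0 -40
0 [0.6 0.3 0.2] [ 14.5  47.7  42.7   4.4 129.4  96.9] 0.0000 wrist [0.8 0.3 0.4]
0 [0.6 0.3 0.2] [ 14.5  47.7  42.7   4.4 129.4  96.9] 0.0000 wrist [0.8 0.3 0.4]
15 [0.6 0.3 0.2] [ 15.2  33.1  56.3   2.8 115.5  96.6] 0.0000 wrist [0.7 0.3 0.5]
30 [0.6 0.2 0.3] [ 16.2  18.3  70.2   1.2 101.4  97.1] 0.0000 wrist [0.6 0.3 0.6]
45 [0.5 0.2 0.3] [17.8  3.4 84.3 -0.8 87.3 98.6] 0.0000 wrist [0.5 0.2 0.6]
60 [0.5 0.2 0.3] [ 20.5 -11.3  98.5  -4.   73.2 101.8] 0.0000 wrist [0.4 0.2 0.6]
74 [0.4 0.2 0.3] [ 25.  -25.2 112.2 -10.3  59.9 108.4] 0.0000 wrist [0.2 0.2 0.6]
t0 -25
0 [0.6 0.3 0.2] [ 15.   37.4  54.8   2.6 112.6  96.3] 0.0000 wrist [0.7 0.3 0.5]
0 [0.6 0.3 0.2] [ 15.   37.4  54.8   2.6 112.6  96.3] 0.0000 wrist [0.7 0.3 0.5]
15 [0.6 0.3 0.2] [15.8 23.3 67.8  1.2 98.8 96.7] 0.0000 wrist [0.6 0.3 0.5]
30 [0.6 0.2 0.3] [17.2  9.  81.2 -0.7 84.8 98. ] 0.0000 wrist [0.5 0.2 0.6]
45 [0.5 0.2 0.3] [ 19.3  -5.3  94.9  -3.6  70.7 100.7] 0.0000 wrist [0.4 0.2 0.6]
60 [0.5 0.2 0.3] [ 22.9 -19.2 108.6  -9.3  56.7 106.4] 0.0000 wrist [0.3 0.2 0.6]
74 [0.4 0.2 0.3] [ 28.
[... 479 characters left out ...]
6 -25.3 118.7 -19.9  39.5 116.3] 0.0000 wrist [0.2 0.2 0.5]
74 [0.4 0.2 0.3] [ 32.7 -35.3 131.2 -46.4  29.9 142.9] 0.0000 wrist [0.1 0.2 0.4]
t0 0
0 [0.6 0.3 0.2] [16.1 21.2 75.4 -0.  83.4 96.9] 0.0000 wrist [0.6 0.3 0.5]
0 [0.6 0.3 0.2] [16.1 21.2 75.4 -0.  83.4 96.9] 0.0000 wrist [0.6 0.3 0.5]
15 [0.6 0.3 0.2] [17.4  8.3 87.4 -2.3 69.5 98.7] 0.0000 wrist [0.5 0.2 0.5]
30 [0.5 0.2 0.3] [ 19.4  -4.5  99.8  -6.2  55.2 102.4] 0.0000 wrist [0.4 0.2 0.5]
45 [0.5 0.2 0.3] [ 22.5 -16.8 112.5 -14.3  41.  110.4] 0.0000 wrist [0.3 0.2 0.5]
60 [0.5 0.2 0.3] [ 27.5 -27.8 125.1 -34.8  28.4 130.8] 0.0000 wrist [0.2 0.2 0.5]
74 [0.4 0.2 0.3] [ 31.9 -36.9 136.4 -66.1  21.8 161.1] 0.0364 wrist [0.1 0.2 0.4]
```

```bash
python3 - <<'E'
from kin import *
c=vision.calibration("wrist");he=np.linalg.inv(c["hand_eye"])
def pt(P):
    P=np.atleast_2d(P);C=P@he[:3,:3].T+he[:3,3];return cv2.projectPoints(C,np.zeros(3),np.zeros(3),c["intrinsics"],np.array([c["k1"],0,0,0]))[0][:,0].round(1)
for z in (0,.006,.012,.019,.025): print(z,pt([[x,y,z] for y in (.0427,.0303) for x in (-.011,.011)]).tolist())
yaw=9.2;K=np.array([.614,.257,.172]);R1=Rd(yaw,-25);tz=R1.apply([0,0,1])
T=K+[0,0,.003]-.006*tz
p,r=plan(np.array([.6527,.2638,.2612]),R1,T,R1,7,1)
E
python3 - <<'E'
import cv2
a=cv2.imread("pics/w10.png");b=cv2.imread("pics/w6.png")
import numpy as np
cv2.imwrite("pics/tips.png",cv2.resize(np.vstack([a[215:345,60:420],b[215:345,60:420]]),None,fx=2.2,fy=2.2,interpolation=cv2.INTER_CUBIC))
E
```

```text
0 [[349.0, 295.6], [353.6, 252.0], [321.6, 295.5], [324.9, 251.9]]
0.006 [[345.1, 287.6], [349.4, 245.5], [318.8, 287.6], [321.9, 245.4]]
0.012 [[341.6, 280.3], [345.5, 239.5], [316.3, 280.3], [319.1, 239.5]]
0.019 [[337.8, 272.5], [341.4, 233.2], [313.6, 272.4], [316.2, 233.2]]
0.025 [[334.8, 266.2], [338.2, 228.2], [311.5, 266.2], [313.9, 228.2]]
[[0,0,0,0.01,0.01,1.27,1],[0,0,0,0.01,0.01,1.27,1],[0,0,0,0.02,0,1.26,1],[0,0,0,0.01,0.01,1.27,1],[0,0,0,0.01,0.01,1.27,1],[0,0,0,0.01,0.01,1.27,1],[0,0,0,0.01,0,1.26,1]]
end [0.6165 0.2574 0.1805] [180.   25.    9.2] max shift cm 1.2700787377166818
```

View pics/tips.png

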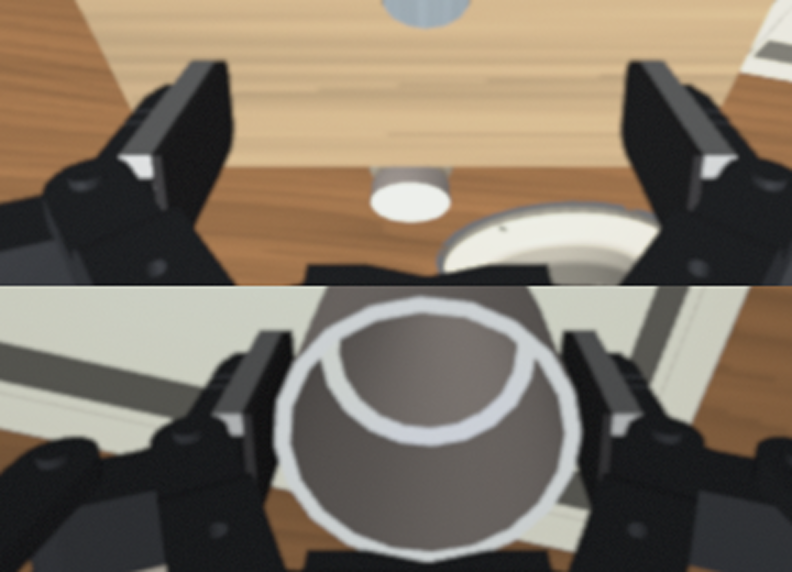

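play_rows(rows=[[0,0,0,0.01,0.01,1.27,1],[0,0,0,0.01,0.01,1.27,1],[0,0,0,0.02,0,1.26,1],[0,0,0,0.01,0.01,1.27,1],[0,0,0,0.01,0.01,1.27,1],[0,0,0,0.01,0.01,1.27,1],[0,0,0,0.01,0,1.26,1],[0,0,0,0,0,0.3,1],[0,0,0,0,0,0,1]], force=60)

```text
t: 15.45
tcp_pos: [0.6153, 0.2559, 0.18]
tool_rot: [180.0, 25.0, 9.1]
ft_force: [-0.1, 0.0, 0.6]
finger_gap: 0.0854
```

Run:
```python
from kin import *
o=get_obs(); f=vision.grab_frame("wrist");cv2.imwrite("pics/w11.png",f[:,:,::-1])
print(o["t"],o["tcp_pos"],o["tool_rot"],o["ft_force"]); print(proj("wrist",[[.614,.257,.172],[.614,.257,.186]],o))
```

```text
15.45 [0.61530433 0.25594635 0.18001892] [179.96120104  24.99019408   9.0967513 ] [-0.11861498  0.01092515  0.56401089]
[[252.00405382 260.3977149 ]
 [251.83573608 287.75007469]]
```

View pics/w11.png

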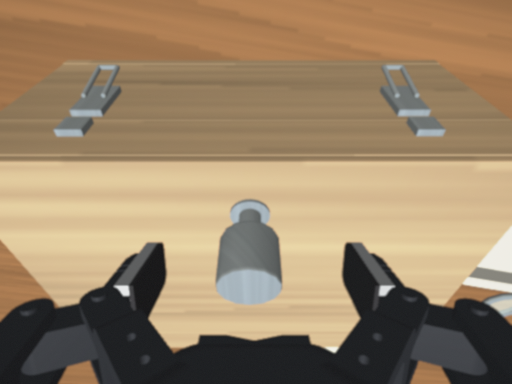

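play_rows(rows=[[0,0,0,0.1,-0.2,0,1],[0,0,0,0,0,0,1],[0,0,0,0,0,0,-1],[0,0,0,0,0,0,-1],[0,0,0,0,0,0,-1],[0,0,0,0,0,0,-1],[0,0,0,0,0,0,-1],[0,0,0,0,0,0,-1]], force=60)

```text
t: 16.3
tcp_pos: [0.6162, 0.2585, 0.1796]
tool_rot: [179.9, 25.0, 9.1]
ft_force: [2.6, -5.1, 3.3]
finger_gap: 0.0285
```

Run:
```python
from kin import *
o=get_obs(); f=vision.grab_frame("wrist");cv2.imwrite("pics/w12.png",f[:,:,::-1])
print(o)
```

```text
{'t': 16.3, 'q': array([ 15.06585109,  37.48959441,  54.77267512,   2.63881881,
       112.56099707,  96.40614826]), 'qd': array([ 0.00973133,  0.0460022 , -0.03177594,  0.00193017, -0.12164808,
       -0.02865809]), 'effort': array([ 3.63547415e+00, -1.09185154e+02, -5.23756170e+01,  1.84243675e+00,
        2.63908625e+00,  5.22869197e-02]), 'tcp_pos': array([0.61621176, 0.25850539, 0.17963314]), 'tool_rot': array([179.93176603,  24.9563845 ,   9.12081124]), 'ft_force': array([ 2.5747583 , -5.07259143,  3.34706907]), 'wrist_torque': array([-0.80297979, -0.315483  ,  0.4457114 ]), 'finger_gap': 0.028524418356613405}
```

View pics/w12.png

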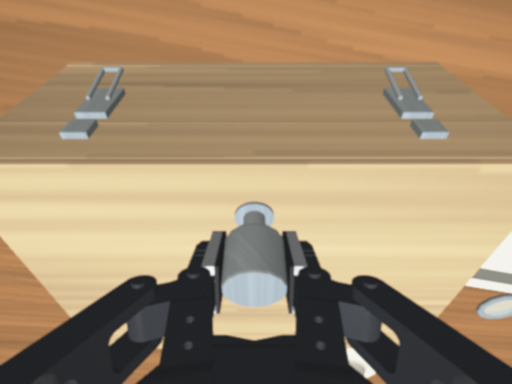

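```bash
cat > arc.py <<'E'
from kin import *
yaw=9.15; B=Rz(yaw)
def arc(p,Rm,H,th,n,grip=-1,prof=None):
    """rotate commanded pose about hinge by th rad in n rows"""
    rows=[]; p0,R0=np.array(p,float),Rm; pc,Rc=p0,R0
    for i in range(1,n+1):
        s=i/n if prof is None else prof(i/n)
        rot=R.from_rotvec(B.apply([0,-th*s,0])); pt=H+rot.apply(p0-H); Rt=rot*R0
        d=np.round(Rc.inv().apply(pt-pc)*100,2); a=np.round((Rc.inv()*Rt).as_rotvec(),3)
        rows.append([*a,*d,grip]); pc=pc+Rc.apply(d/100); Rc=Rc*R.from_rotvec(a)
    for k in range(0,n,12): print("["+",".join("["+",".join("%g"%(v+0) for v in r)+"]" for r in rows[k:k+12])+"]")
    print("end",pc.round(4),Rc.as_euler("xyz",degrees=True).round(2))
    return pc,Rc
E
python3 - <<'E'
from arc import *
o=get_obs(); k=back("wrist",[[254,288]],.186,o)[0]; print("knob",k)
p,Rm=cur(); K=np.array([k[0],k[1],.172]); H=K-B.apply([.185,0,.072]); print("hinge",H, "box centre est", H+B.apply([.11,0,0]))
arc(p,Rm,H,.3,8)
E
```

```text
knob [0.61554272 0.25873165 0.186     ]
hinge [0.43289677 0.229313   0.1       ] box centre est [0.54149707 0.24680517 0.1       ]
[[0,0.037,0,-0.57,0,-0.49,-1],[0,0.038,0,-0.58,0,-0.5,-1],[0,0.037,0,-0.57,0,-0.49,-1],[0,0.038,0,-0.58,0,-0.5,-1],[0,0.037,0,-0.57,0,-0.49,-1],[0,0.038,0,-0.57,0,-0.5,-1],[0,0.037,0,-0.58,0,-0.49,-1],[0,0.038,0,-0.57,0.01,-0.49,-1]]
end [0.5848 0.2534 0.2309] [179.94   7.77   9.14]
```

play_rows(rows=[[0,0.037,0,-0.57,0,-0.49,-1],[0,0.038,0,-0.58,0,-0.5,-1],[0,0.037,0,-0.57,0,-0.49,-1],[0,0.038,0,-0.58,0,-0.5,-1],[0,0.037,0,-0.57,0,-0.49,-1],[0,0.038,0,-0.57,0,-0.5,-1],[0,0.037,0,-0.58,0,-0.49,-1],[0,0.038,0,-0.57,0.01,-0.49,-1],[0,0,0,0,0,0,-1],[0,0,0,0,0,0,-1]])

```text
t: 17.35
tcp_pos: [0.585, 0.2535, 0.2316]
tool_rot: [180.0, 7.6, 9.1]
ft_force: [7.9, -3.7, 2.9]
finger_gap: 0.0284
```

Run:
```python
from arc import *
o=get_obs(); print(o["t"],o["tcp_pos"],o["tool_rot"],o["ft_force"],o["wrist_torque"],o["finger_gap"])
print("force in box axes",B.inv().apply(o["ft_force"]))
f=vision.grab_frame("wrist");cv2.imwrite("pics/w13.png",f[:,:,::-1])
```

```text
17.35 [0.5850432  0.25351493 0.23163259] [179.95025246   7.63011712   9.14623624] [ 7.89012543 -3.7159913   2.91337568] [-0.63197301 -1.08872691  0.14271776] 0.028409820784352786
force in box axes [ 7.19881106 -4.92339212  2.91337568]
```

View pics/w13.png

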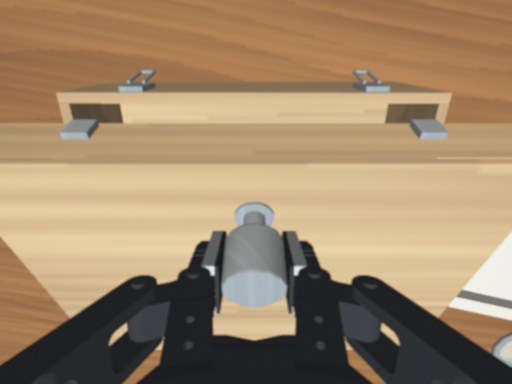

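Run:
```python
from arc import *
H=np.array([.4333,.2294,.1])
arc(np.array([.5850,.2534,.2312]),Rd(9.15,-7.7),H,.6,12)
```

```text
[[0,0.05,0,-0.77,0,-0.65,-1],[0,0.05,0,-0.77,0,-0.66,-1],[0,0.05,0,-0.77,0,-0.65,-1],[0,0.05,0,-0.77,0,-0.66,-1],[0,0.05,0,-0.77,0,-0.65,-1],[0,0.05,0,-0.77,0,-0.65,-1],[0,0.05,0,-0.77,0,-0.66,-1],[0,0.05,0,-0.77,0,-0.65,-1],[0,0.05,0,-0.77,0,-0.66,-1],[0,0.05,0,-0.77,0,-0.65,-1],[0,0.05,0,-0.76,0,-0.65,-1],[0,0.05,0,-0.77,0,-0.66,-1]]
end [0.4854 0.2374 0.295 ] [180.   -26.68   9.15]
```

play_rows(rows=[[0,0.05,0,-0.77,0,-0.65,-1],[0,0.05,0,-0.77,0,-0.66,-1],[0,0.05,0,-0.77,0,-0.65,-1],[0,0.05,0,-0.77,0,-0.66,-1],[0,0.05,0,-0.77,0,-0.65,-1],[0,0.05,0,-0.77,0,-0.65,-1],[0,0.05,0,-0.77,0,-0.66,-1],[0,0.05,0,-0.77,0,-0.65,-1],[0,0.05,0,-0.77,0,-0.66,-1],[0,0.05,0,-0.77,0,-0.65,-1],[0,0.05,0,-0.76,0,-0.65,-1],[0,0.05,0,-0.77,0,-0.66,-1]])

```text
t: 18.6
tcp_pos: [0.4859, 0.2376, 0.2975]
tool_rot: [180.0, -27.0, 9.2]
ft_force: [5.5, -4.6, 15.6]
finger_gap: 0.0285
```

play_rows(rows=[[0,0,0,0,0,0,-1],[0,0,0,0,0,0,-1]])

```text
t: 18.8
tcp_pos: [0.4858, 0.2376, 0.2975]
tool_rot: [180.0, -26.9, 9.2]
ft_force: [4.8, -5.1, 15.2]
finger_gap: 0.028
```

Run:
```python
from arc import *
o=get_obs(); print(o["t"],o["q"],o["tcp_pos"],o["tool_rot"],o["ft_force"],o["wrist_torque"],o["finger_gap"])
print("force in box axes",B.inv().apply(o["ft_force"]))
f=vision.grab_frame("wrist");cv2.imwrite("pics/w14.png",f[:,:,::-1])
f=vision.grab_frame("scene");cv2.imwrite("pics/s14.png",f[:,:,::-1])
# angle
p,Rm=cur(); tz=Rm.apply([0,0,1]); b=B.inv().apply(tz); print("tilt",np.degrees(np.arctan2(b[0],-b[2])))
H=np.array([.4333,.2294,.1]); v=B.inv().apply(p-H); v0=B.inv().apply(np.array([.6162,.2585,.1796])-H); print("arc angle",np.arctan2(v[2],v[0])-np.arctan2(v0[2],v0[0]),np.hypot(v[0],v[2]),np.hypot(v0[0],v0[2]))
```

```text
18.8 [ 20.81302731 -11.29709633 100.80274523  -5.86015725  64.15293625
 102.9620771 ] [0.48577365 0.23757128 0.29754449] [179.96930472 -26.94232203   9.18011192] [ 4.75331065 -5.09972059 15.15403696] [-0.84556689 -1.1588476  -0.53253055] 0.027957391667335865
force in box axes [ 3.88187075 -5.79069872 15.15403696]
tilt 26.923506052633414
arc angle 0.90048367200008 0.20457196503427577 0.20158187910776298
```

View pics/w14.png

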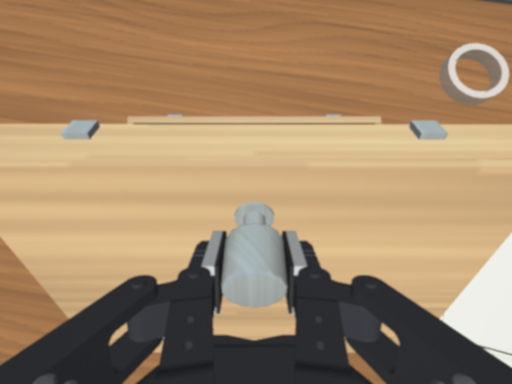

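View pics/s14.png

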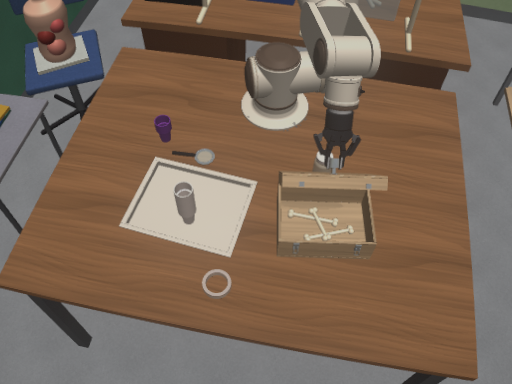

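Run:
```python
from arc import *
P=[B.inv().apply(np.array(p))[[0,2]] for p in ([.61621,.25851,.17963],[.58504,.25351,.23163],[.48577,.23757,.29754])]
t=np.radians([24.956,7.630,-26.942]); t=t[0]-t
def rot(a): return np.array([[np.cos(a),-np.sin(a)],[np.sin(a),np.cos(a)]])
for free in (0,1):
    def f(x):
        h=x[:2]; out=[]
        for i in (1,2):
            th=t[i]+(x[1+i] if free else 0); out+=list(h+rot(th)@(P[0]-h)-P[i])
        return np.r_[out,0.02*np.array(x[2:])]
    r=least_squares(f,[.46,.1]+([0,0] if free else [])); print(r.x,r.fun*1000, t, "prev H", B.inv().apply([.4333,.2294,.1]))
```

```text
[0.4623547  0.10275941] [ 0.1852477   0.23863875 -0.03647783 -0.09738274] [0.         0.30239575 0.90579098] prev H [0.46426555 0.15757775 0.1       ]
[ 0.46116962  0.10151799 -0.00274003 -0.00733399] [ 0.1191613   0.10593269 -0.0283985  -0.04687349 -0.05480056 -0.1466799 ] [0.         0.30239575 0.90579098] prev H [0.46426555 0.15757775 0.1       ]
```

Run:
```python
from arc import *
H=B.apply([.462,.15758,.1015]); print(H)
p,Rm=arc(np.array([.4858,.2376,.2975]),Rd(9.15,26.9),H,.38,10)
q,e=ik(p,Rm,[20.8,-11.3,100.8,-5.9,64.2,103]);print(q,e)
```

```text
[0.43106292 0.22904196 0.1015    ]
[[0,0.038,0,-0.58,0,-0.51,-1],[0,0.038,0,-0.58,0,-0.52,-1],[0,0.038,0,-0.58,0,-0.51,-1],[0,0.038,0,-0.58,0,-0.51,-1],[0,0.038,0,-0.57,0,-0.52,-1],[0,0.038,0,-0.58,0,-0.51,-1],[0,0.038,0,-0.58,0,-0.52,-1],[0,0.038,0,-0.58,0,-0.51,-1],[0,0.038,0,-0.58,0,-0.51,-1],[0,0.038,0,-0.58,0,-0.52,-1]]
end [0.4101 0.2254 0.3041] [180.   -48.67   9.15]
[ 28.41872143 -30.46864673 120.60562841 -20.6179044   44.72799031
 117.9641712 ] 6.478145797572665e-10
```

play_rows(rows=[[0,0.038,0,-0.53,0,-0.6,-1],[0,0.038,0,-0.53,0,-0.6,-1],[0,0.038,0,-0.58,0,-0.51,-1],[0,0.038,0,-0.58,0,-0.51,-1],[0,0.038,0,-0.57,0,-0.52,-1],[0,0.038,0,-0.58,0,-0.51,-1],[0,0.038,0,-0.58,0,-0.52,-1],[0,0.038,0,-0.58,0,-0.51,-1],[0,0.038,0,-0.58,0,-0.51,-1],[0,0.038,0,-0.58,0,-0.52,-1]])

```text
t: 19.9
tcp_pos: [0.4095, 0.2253, 0.305]
tool_rot: [180.0, -48.6, 9.2]
ft_force: [-1.1, -7.3, 8.9]
finger_gap: 0.0281
```

play_rows(rows=[[0,0,0,0,0,0,-1],[0,0,0,0,0,0,-1],[0,0,0,0,0,0,-1]])

```text
t: 20.2
tcp_pos: [0.4096, 0.2253, 0.305]
tool_rot: [180.0, -48.5, 9.2]
ft_force: [-2.1, -7.8, 9.3]
finger_gap: 0.0282
```

Run:
```python
from arc import *
o=get_obs(); print(o["t"],o["q"],o["qd"],o["tcp_pos"],o["tool_rot"],o["ft_force"],o["wrist_torque"],o["finger_gap"])
print("force in box axes",B.inv().apply(o["ft_force"]))
f=vision.grab_frame("wrist");cv2.imwrite("pics/w15.png",f[:,:,::-1])
f=vision.grab_frame("scene");crop(f[:,:,::-1],240,120,420,270,4.4,"pics/s15.png")
p,Rm=cur(); b=B.inv().apply(Rm.apply([0,0,1])); print("lid angle by tool",np.arctan2(b[0],-b[2])+np.radians(24.956))
H=np.array([.4322,.2292,.1]); v=B.inv().apply(p-H); v0=B.inv().apply(np.array([.6162,.2585,.1796])-H); print("arc angle",np.arctan2(v[2],v[0])-np.arctan2(v0[2],v0[0]),np.hypot(v[0],v[2]),np.hypot(v0[0],v0[2]))
```

```text
20.2 [ 28.42220272 -30.47625201 120.42474211 -20.45111351  45.06929899
 117.77595384] [ 0.03038366  0.16892118 -0.03603114  0.0866954   0.03250741 -0.05608332] [0.40963957 0.22534436 0.30498155] [179.95918188 -48.49356773   9.18875811] [-2.10525942 -7.77220218  9.32534385] [-0.82032982 -0.2073255  -0.89797429] 0.028207718987647974
force in box axes [-3.31440403 -7.33852641  9.32534385]
lid angle by tool 1.281918579815316
arc angle 1.2778196035319658 0.20626675135731504 0.20260932721615563
```

View pics/w15.png

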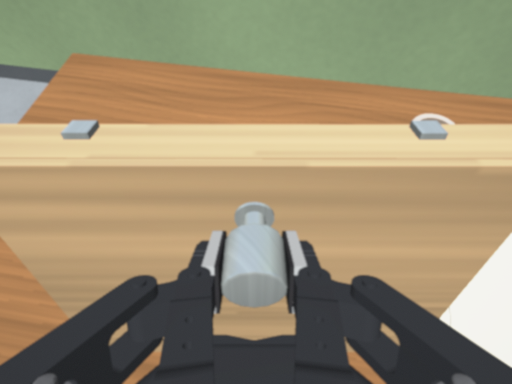

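View pics/s15.png

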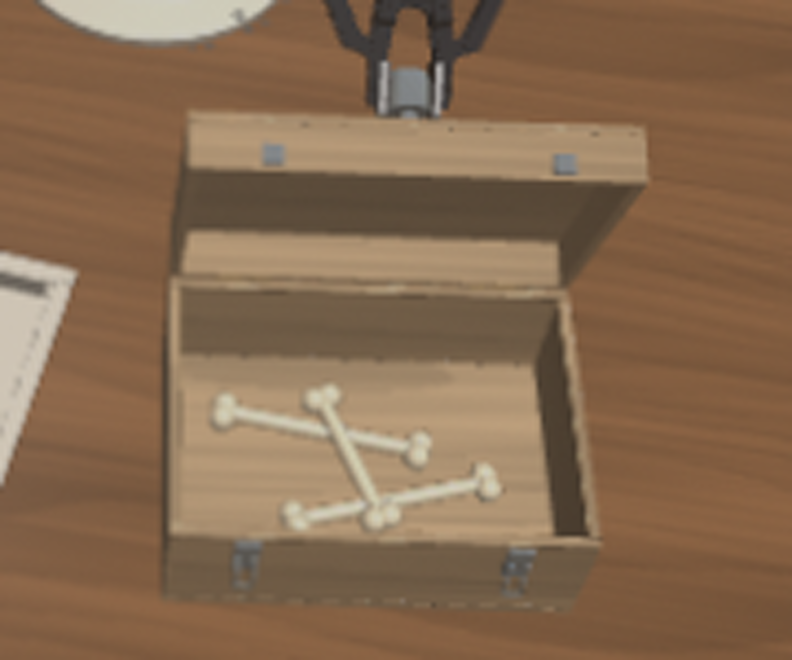

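Run:
```python
from arc import *
px=(np.array([(190,110),(645,126),(188,172),(648,184)])+.5)/4.4-.5+[240,120]
L=np.array([[.22,.15,.04],[.22,-.15,.04],[.22,.15,0],[.22,-.15,0]])
# image left = tray side = -y
L[:,1]*=-1
hp=(np.array([(172,278),(568,292)])+.5)/4.4-.5+[240,120]; HL=np.array([[0,-.15,0],[0,.15,0]])
def W(th,H,L): return H+B.apply(R.from_rotvec([0,-th,0]).apply(L))
for H in ([.4322,.2292,.1],):
    H=np.array(H)
    print("hinge resid",proj("scene",W(0,H,HL))-hp)
    r=least_squares(lambda x:(proj("scene",W(x[0],H+[x[1],x[2],0],np.r_[L]))-px).ravel(),[1.28,0,0]); print(r.x,r.fun)
    r=least_squares(lambda x:(proj("scene",W(x[0],H,L))-px).ravel(),[1.28]); print(r.x,r.fun)
a=[cv2.imread(f"pics/w{i}.png")[110:230,150:360] for i in (12,13,15)]
cv2.imwrite("pics/cmp.png",cv2.resize(np.vstack(a),None,fx=1.6,fy=1.6))
```

```text
hinge resid [[-0.57712615  0.41203157]
 [ 0.1210386   0.19447139]]
[ 1.1859343  -0.02263976 -0.00322021] [-0.02987254  0.19455162  0.00238592  0.17832947  0.19241874 -0.58809862
 -0.17193317  0.25414229]
[1.27422975] [-0.09260467  0.36356993  0.28920245  0.35929729  0.20941442 -0.78953071
  0.46259584  0.07656184]
```

View pics/cmp.png

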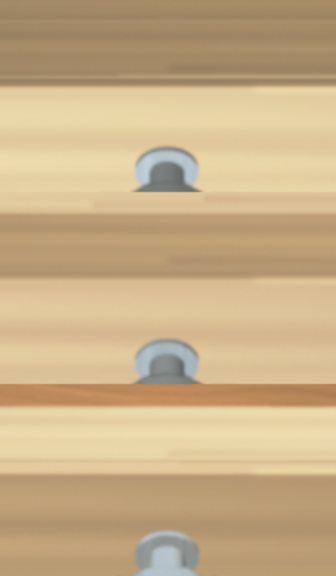

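play_rows(rows=[[0,0.011,0,-0.13,0.03,-0.18,-1],[0,0.011,0,-0.13,0.03,-0.18,-1],[0,0,0,0,0,0,-1],[0,0,0,0,0,0,-1],[0,0,0,0,0,0,-1],[0,0,0,0,0,0,-1]])

```text
t: 20.9
tcp_pos: [0.4052, 0.2245, 0.3045]
tool_rot: [-180.0, -49.7, 9.2]
ft_force: [-2.4, 1.9, 4.3]
finger_gap: 0.0285
```

Run:
```python
from arc import *
o=get_obs(); print(o["t"],o["q"],o["tcp_pos"],o["tool_rot"],o["wrist_torque"],o["finger_gap"])
print("force in box axes",B.inv().apply(o["ft_force"]))
f=vision.grab_frame("scene");crop(f[:,:,::-1],240,120,420,270,4.4,"pics/s16.png"); cv2.imwrite("pics/s16full.png",f[:,:,::-1])
f=vision.grab_frame("top");cv2.imwrite("pics/t16.png",f[:,:,::-1])
p,Rm=cur(); b=B.inv().apply(Rm.apply([0,0,1])); print("lid angle by tool",np.arctan2(b[0],-b[2])+np.radians(24.956))
for H in ([.4322,.2292,.1],[.4315,.2291,.101]):
    v=B.inv().apply(p-H); v0=B.inv().apply(np.array([.6162,.2585,.1796])-H); print("arc angle",np.arctan2(v[2],v[0])-np.arctan2(v0[2],v0[0]),np.hypot(v[0],v[2]),np.hypot(v0[0],v0[2]))
```

```text
20.9 [ 28.9809008  -31.5018901  121.52794158 -21.74117756  44.13210185
 119.08919377] [0.40520413 0.22450868 0.30454088] [-179.97564334  -49.67592998    9.17511069] [0.20776073 0.28787464 0.20970316] 0.02846041656387928
force in box axes [-2.10855512  2.29643543  4.29889136]
lid angle by tool 1.3026103603996158
arc angle 1.300125211319462 0.20639340413732898 0.20260932721615563
arc angle 1.3032604951260027 0.2053092203830308 0.20287013320817393
```

View pics/s16.png

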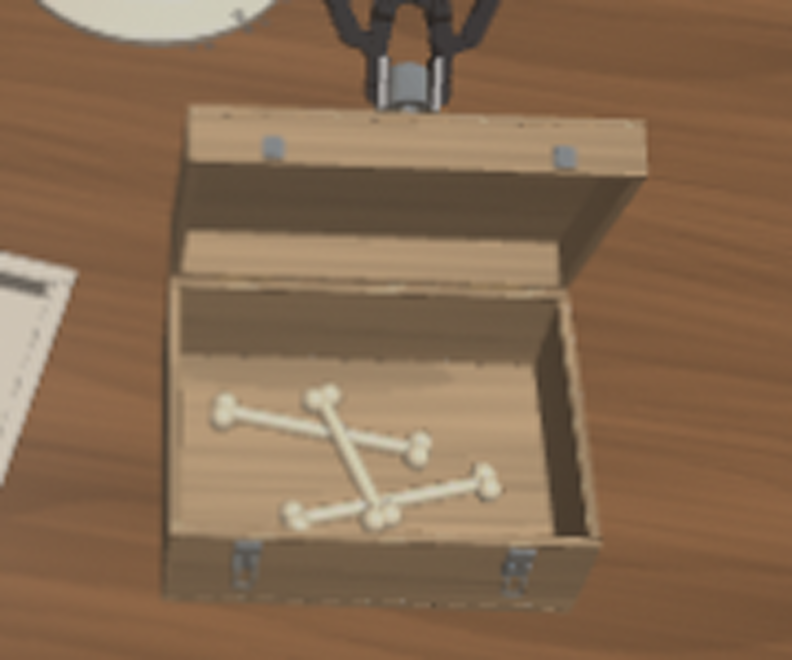

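View pics/t16.png

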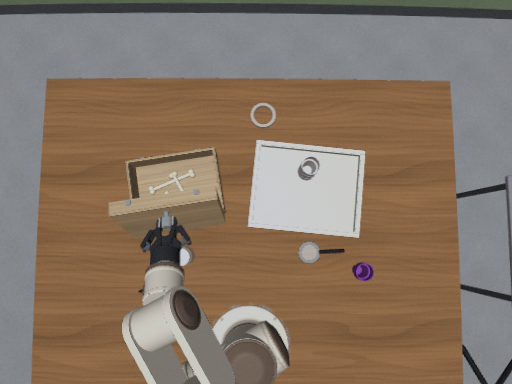

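View pics/s16full.png

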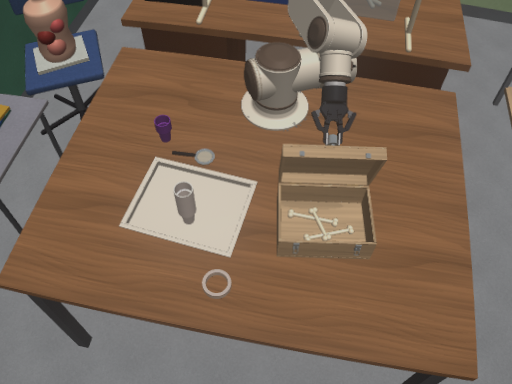

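Run:
```python
from plant import get_obs, ctrl
o=get_obs(); print(o["t"],o["qd"].round(2),o["tool_rot"],o["tcp_pos"])
print(ctrl.finish_job())
```

```text
21.0 [-0.01 -0.05  0.01 -0.03 -0.05 -0.07] [-179.97392888  -49.6780853     9.17350099] [0.40521574 0.22451026 0.30456835]
the job is handed in; nothing more can be done
None
```

The three pots stand as one upright stack in the tray, released. The lid is raised to about its balance point and held there with the knob still gripped. I handed the job in at 21 s of the 67 s.

- **Pots:** each pot seated at the expected 40 mm step, pressed home with about 20–23 N. The last pictures show a single upright stack.
- **Lid angle:** the tool's tilt gives 1.303 rad and the arc the tool travelled gives 1.300–1.303, against a target of 1.30. One step earlier, a fit to the scene picture read 1.274 where the other two read 1.282 and 1.278. I did not repeat that fit at the end, so the angle is known only to within about 0.01 rad.
- **Grip:** the wrist pictures during the lift suggest the knob may have slipped very slightly in the grip. At hand-in the arm was still, with about 5 N at the wrist. The highest wrist force I read was about 24 N.
- **Bystanders:** the jar, tape, hand lens and purple pot look unmoved in the final pictures. I judged this by eye and did not measure it.

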